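Load, lock and start the oil-sample carousel

TASK

Stand every sample jar from the sample mat upright in its own pocket of the carousel, and tighten the castle nut on the hub clockwise until its white mark meets the mark on the hub plate, then a little further to the first line-up of a slot with the cotter hole in the stud, and no further, so that a split pin would pass. Only when all this is done, flip up the clear guard on the control box until it stays up by itself, and press the start button beneath it fully down; then close the guard again, and leave the other things on the bench where they are.

Things in the scene. Friction and masses are not known exactly. Their poses are not given: they have to be found in the camera images.
- jar0_mid (a point): squat closed sample jar, brown glass with a black lid as wide as the jar: upright cylinder 54 mm in diameter, 62 mm high, 0.16 kg; point at its centre, half-way up; z up through the lid. The lid is the top 19 mm. All jars are alike; absent jars give None.
- jar1_mid (a point): squat closed sample jar, brown glass with a black lid as wide as the jar: upright cylinder 54 mm in diameter, 62 mm high, 0.16 kg; point at its centre, half-way up; z up through the lid. The lid is the top 19 mm. All jars are alike; absent jars give None.
- jar2_mid (a point): squat closed sample jar, brown glass with a black lid as wide as the jar: upright cylinder 54 mm in diameter, 62 mm high, 0.16 kg; point at its centre, half-way up; z up through the lid. The lid is the top 19 mm. All jars are alike; absent jars give None.
- jar3_mid (a point): squat closed sample jar, brown glass with a black lid as wide as the jar: upright cylinder 54 mm in diameter, 62 mm high, 0.16 kg; point at its centre, half-way up; z up through the lid. The lid is the top 19 mm. All jars are alike; absent jars give None.
- well0 (a point): one of four square pockets near the edge of the round steel carousel: 70 mm wide inside, walls 3 mm thick and 12 mm high; point at the centre of its floor, about 45 mm above the table; z up, 110 mm from the carousel's axis. Takes one jar standing upright.
- well1 (a point): one of four square pockets near the edge of the round steel carousel: 70 mm wide inside, walls 3 mm thick and 12 mm high; point at the centre of its floor, about 45 mm above the table; z up, 110 mm from the carousel's axis. Takes one jar standing upright.
- well2 (a point): one of four square pockets near the edge of the round steel carousel: 70 mm wide inside, walls 3 mm thick and 12 mm high; point at the centre of its floor, about 45 mm above the table; z up, 110 mm from the carousel's axis. Takes one jar standing upright.
- well3 (a point): one of four square pockets near the edge of the round steel carousel: 70 mm wide inside, walls 3 mm thick and 12 mm high; point at the centre of its floor, about 45 mm above the table; z up, 110 mm from the carousel's axis. Takes one jar standing upright.
- nut (a joint): angle of the castle nut on the hub, rad, growing as it is turned clockwise seen from above; range 0 to 4.4, starts loose at 0.4 to 1.4. At 2.4 the white radial mark on the nut's flange meets the white mark on the hub plate: that is tight. It turns against about 0.2 N m of steady friction and stays where it is left; it does not move up or down.
- nut_mid (a point): castle nut, steel, hexagon 46 mm across flats and 28 mm high above a flange 62 mm in diameter and 4 mm thick; point on its axis, half-way up the hexagon (134 mm above the table, 24 mm above the hub plate, whose diameter is 100 mm); z up. The frame turns with the nut: x runs along one pair of opposite slots and is square to two opposite flats. Six slots 9 mm wide in the 10 mm crown on top, one over the middle of each flat, every 60 degrees.
- slot_b (a point): same point on the nut; its x runs along the second pair of slots (60 degrees on)
- slot_c (a point): same point on the nut; its x runs along the third pair of slots (120 degrees on)
- stud_end (a point): centre of the top end of the 26 mm threaded stud that stands in the nut, 164 mm above the table and 6 mm above the nut's crown; z up, x along the 5 mm cotter hole that crosses the stud at slot height. A white line across the stud's end runs along the hole. The stud does not turn. When the nut's marks meet, the next line-up of a slot with the hole lies 15 to 45 degrees further clockwise.
- guard (a joint): hinged clear guard flap over the start button, rad: 0 shut, 2.0 fully open against its stop. Let go below about 1.3 it falls shut; beyond about 1.6 it stays up, leaning over by its own weight.
- guard_grip (a point): grip post of the guard: upright black post 18 mm wide (along y), 12 mm thick (along x), 40 mm high, near the flap's front edge; the point lies in it 13 mm below its upper end and 27 mm above the flap; moves with the flap. Frame: x square to the hinge, y along the hinge, z along the post. The point is 84 mm in front of (-x) and 31 mm above the hinge line when shut.
- guard_hinge (a point): middle of the guard's hinge line on the grey control box (170 x 150 x 55 mm), 90 mm above the table; fixed to the box: y along the hinge, x from the button towards the hinge, z up. The flap is 98 mm long and 80 mm wide; opening lifts its front edge and carries it over towards +x. Fixed steel cheeks 82 mm apart and 34 mm high stand at either side of the button.
- start_top (a point): top of the round grey start button under the guard, 32 mm in diameter, on the control box; z up; pressed straight down, full travel 6 mm at 5 N, springs back
- start (a joint): travel of the start button, m: 0 released, 0.006 fully down; it counts as pressed from 0.004
- vial: bystander: small glass vial, 22 mm in diameter and 45 mm high, standing in the middle of the 230 x 230 x 4 mm pale plastic mat where the jars start; origin under its centre
- stock_bottle: bystander: brown bottle 66 mm in diameter, 160 mm high; origin under its centre
- cylinder_glass: bystander: glass measuring cylinder 150 mm high with a 68 mm foot; origin under its centre
Mind the look-alikes: they are no part of the job. Leave any yellow look-alike of the part that bears jar1_mid alone.

How it is judged:
By the outcome, as a careful person would: the job done as asked, in the order asked, and still so for the second after the job is handed in, with the robot touching nothing.
Of jar0, jar1, jar2, jar3 only 2 to 4 are there at a start; the rules pass over those that are not, and their reading is None.
At some moment in a run one of jar0, jar1, jar2, jar3 may be knocked a few centimetres aside while the robot is not near it.
It also fails if it takes over 210 s, if anything falls off the work surface, if the arm or the gripper's body presses on something with over 40 N, if the wrist force passes 120 N, or if a joint passes its speed limit or range.

ROBOT

A 6-joint arm with a two-finger parallel gripper is mounted at the origin on the work surface. World frame = base frame: x ahead of the robot, y to its left, z up, the work surface at z = 0. Lengths are in m, angles in rad, forces in N, time in s.
With the tool pointing down it reaches from about 0.35 to 0.875 m from the base axis. Payload 4.2 kg.
Tool frame: the origin (TCP) lies on the centre line of the jaws, within the pads' length; the fingertips stand 11 mm ahead of it and the grasp point (between the pads) lies 8 mm behind it (r.nose_length is the distance from the TCP to the fingertips, in m); z points along the fingers, y is the line along which they close (so a half turn about z gives the same grasp; the last joint's range is limited). The gripper opens to 85 mm and grips with 20 to 120 N. Pads are 22 mm wide; open, the fingers measure 114 mm over their backs; the gripper's body (76 mm by 85 mm) begins 54 mm behind the grasp point. The pads swing forward as they close: fully open they stand 13 mm farther back than shut.
Start: joints at [-0.982, 0.385, 0.008, 0, -1.194, -0.259], TCP at [0.202, -0.591, 0.242] pointing down, gripper open.
Joint ranges: [-3.14, 3.14], [-1.21, 2.06], [-1.07, 1.41], [-3.16, 2.05], [-2.99, -0.16], [-3.1, 3.1]. Speed limits (rad/s): [2.79, 2.79, 3.14, 3.14, 3.14, 3.14].

INTERFACE

Orientations are given as a rotation vector (axis times angle).
In Python, from plant import r gives the robot as it stands.
- The arm moves only by the tool arm_command, never from a script. Its argument "deltas" is one flat list of numbers, 7 for each row, row after row: the turn, a rotation vector about the tool's x, y, z in units of 6 degrees (1.0 is 6 degrees), then the shift along the tool's x, y, z in units of 25 mm (1.0 is 25 mm), then the opening, from 0 (shut) to 1 (fully open). In form: [rx, ry, rz, x, y, z, hand, rx, ry, rz, x, y, z, hand, ...]. A call has 1 to 20 rows; each row shifts and turns the commanded pose from where the row before left it, along the tool's axes as they then stand; what a row does not reach is not made up. A row lasts 1/10 s, in which the tool goes at most 50 mm and 8.59 degrees, less where a joint would pass 70% of its speed; a pose out of reach is approached as far as the arm can. A call is refused whole if a number of a shift passes 1 or a number of a turn 1, either way. A call with a gripper value outside its range is refused whole. The fingers move at their own pace and stop on an object; the grip force is fixed at half the most. Time passes only in rows, so rows that do not move let the fingers close. It gives the time, the measured TCP pose, the force, the opening and the grip force at its end, in the units of the state.
- r.sense(): the state, without advancing time (a new reading comes with each control period).
- r.grab_frame(name): name is "side" or "top"; returns (picture, depth): 384x512x3 uint8, red, green, blue; 384x512 float32, m along the optical axis (not along the pixel's ray), 0 where there is no reading.
- r.camera_model(name): a dict with "mtx" (3x3 intrinsics, pixels), "distortion" ([k1, k2, p1, p2, k3] as OpenCV has them; the pictures are not rectified), "R" (3x3) and "t" (3): a world point X has camera coordinates R X + t. Camera axes: x right, y down, z forward; pixel columns grow to the right and rows downward; lengths in m; the calibration is good to about 2 mm. A picture is of the moment at which its call begins. camera_model takes no time and is no camera call.
- r.job_done(): hands the job in; it is judged then, once.
The state is a dict: "t": time; "qpos": joint angles; "joint_velocities": joint speeds; "tau": joint torques, N m; "eef_pos": TCP position; "ee_rot": TCP orientation; "contact_force": force on the tool from outside, world axes, zero at the start; "moment": the same for the moment, N m; "gripper_width": finger opening in m; "gripper_force": force on a finger pad.
Only numpy, scipy, OpenCV 4.12 (cv2) and the standard library are available. Lean on these libraries where they do the work, as an engineer would, in place of code of your own. Each camera call takes 0.05 s, during which the arm holds its last target. There are 200 camera calls.

## Working session

There is one attempt and no reset: what is moved stays moved. The work goes in short steps, Python scripts to look and compute and a tool call to move; the robot and the scene stay as the last step left them, time stands still between calls to the robot, and variables do not carry over. Pictures are saved under pics/ and viewed, at most 17 in all, crops included, and the job is handed in when it is done.

Besides the shell and the picture viewer there is one more tool, called after "Emit:" as a command line: name --argument value ..., lists and objects as JSON in quotes. arm_command: Moves the arm, as the interface text tells. Its arguments: {"type":"object","properties":{"deltas":{"type":"array","items":{"type":"number"}}},"required":["deltas"]}

```bash
ls; mkdir -p pics
cat > h.py <<'E'
import numpy as np, cv2
from plant import r
from scipy.spatial.transform import Rotation as R
def grab(n,f=None):
    im,d=r.grab_frame(n); im=np.array(im)
    if f: cv2.imwrite('pics/'+f,cv2.cvtColor(im,cv2.COLOR_RGB2BGR))
    return im,np.array(d)
def rays(n,px):
    c=r.camera_model(n); px=np.asarray(px,float).reshape(-1,1,2)
    u=cv2.undistortPoints(px,np.array(c['mtx']),np.array(c['distortion'])).reshape(-1,2)
    d=np.c_[u,np.ones(len(u))]; Rm=np.array(c['R']); t=np.array(c['t'])
    return -Rm.T@t, d@Rm   # origin, dirs (depth-scaled)
def plane(n,px,z):
    o,d=rays(n,px); return o+d*((z-o[2])/d[:,2])[:,None]
def cloud(n,dep):
    h,w=dep.shape; px=np.stack(np.meshgrid(np.arange(w),np.arange(h)),-1).reshape(-1,2)
    o,d=rays(n,px); P=(o+d*dep.reshape(-1,1)).reshape(h,w,3); P[dep==0]=np.nan; return P
def proj(n,X):
    c=r.camera_model(n); p,_=cv2.projectPoints(np.asarray(X,float).reshape(-1,3),cv2.Rodrigues(np.array(c['R']))[0],np.array(c['t']),np.array(c['mtx']),np.array(c['distortion'])); return p.reshape(-1,2)
E
python3 - <<'E'
from h import *
np.set_printoptions(precision=3,suppress=True)
for n in('top','side'):
    im,d=grab(n,n+'0.png'); np.save(n+'0.npy',d); c=r.camera_model(n); print(n,rays(n,[[256,192]]),c['mtx'],c['distortion'])
print(r.sense())
E
```

```text
pics
top (array([ 0.488, -0.097,  1.126]), array([[ 0.073,  0.015, -0.997]])) [[348.903   0.    255.638]
 [  0.    348.903 189.72 ]
 [  0.      0.      1.   ]] [0.024 0.    0.    0.    0.   ]
side (array([ 0.053, -1.021,  1.173]), array([[ 0.352,  0.63 , -0.693]])) [[486.319   0.    248.881]
 [  0.    486.319 200.94 ]
 [  0.      0.      1.   ]] [-0.175  0.     0.     0.     0.   ]
{'t': 0.1, 'qpos': array([-0.982,  0.385,  0.007, -0.   , -1.194, -0.259]), 'joint_velocities': array([-0.   , -0.004,  0.001,  0.001,  0.   , -0.002]), 'tau': array([ -0.   , -39.332,  18.893,   4.198,  -0.003,  -0.   ]), 'eef_pos': array([ 0.202, -0.591,  0.241]), 'ee_rot': array([ 0.515, -3.099, -0.003]), 'contact_force': array([-0.314,  0.646,  0.245]), 'moment': array([-0.025,  0.014, -0.019]), 'gripper_force': 0.0, 'gripper_width': 0.08553806643186228}
```

View pics/top0.png

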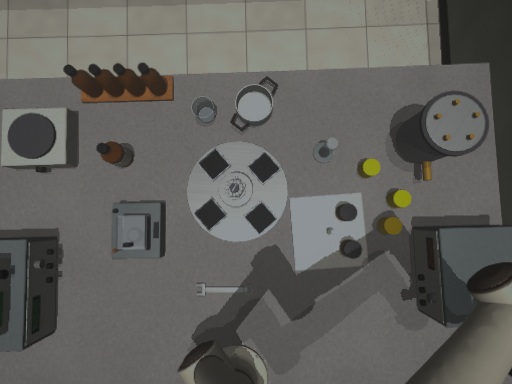

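View pics/side0.png

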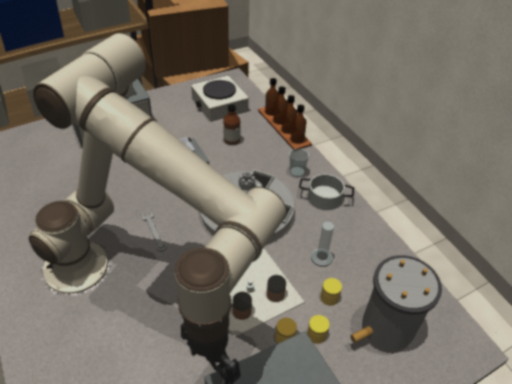

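The top view shows two jars on the mat at about (346,212) and (352,248), the vial at (329,231), the carousel at (237,190) and the control box at (137,230). The yellow look-alikes stand off the mat. The side view confirms this.

Run:
```python
from h import *
np.set_printoptions(precision=4,suppress=True)
im=cv2.imread('pics/top0.png'); d=np.load('top0.npy'); P=cloud('top',d)
g=im.max(2)
# jars: dark with z ~0.066
for (u,v) in((346,212),(352,248)):
    Z=P[v-14:v+15,u-14:u+15]; m=(Z[...,2]>.06)&(Z[...,2]<.075)
    c,rad=cv2.minEnclosingCircle(np.argwhere(m)[:,::-1].astype(np.float32)); print('jar',Z[m].mean(0),m.sum(),plane('top',[[u-14+c[0],v-14+c[1]]],.066),rad)
print('vial',P[231,329],plane('top',[[329,231]],.049))
# carousel disc: z
print('car z',P[190,195],P[190,237],P[160,215],P[165,262])
dark=((g<45)&(P[...,2]>.03)&(P[...,2]<.06)).astype(np.uint8); dark[:,:185]=0;dark[:,290:]=0;dark[:140]=0;dark[245:]=0
n,l,s,c=cv2.connectedComponentsWithStats(dark)
ws=[]
for i in range(1,n):
    if s[i,4]>150:
        cc=cv2.minAreaRect(np.argwhere(l==i)[:,::-1].astype(np.float32)); w=plane('top',[cc[0]],.045)[0]; ws.append(w); print('well',cc,w)
ws=np.array(ws); print('center',ws.mean(0),np.linalg.norm(ws-ws.mean(0),axis=1))
print('box',P[220:245:6,110:166:8,2])
for n_,(a,b,cx,e,k) in {'nut':(160,220,205,270,10),'box':(195,265,105,170,9)}.items():
    cv2.imwrite('pics/c_%s.png'%n_,cv2.resize(im[a:b,cx:e],None,fx=k,fy=k,interpolation=cv2.INTER_CUBIC))
a=cv2.imread('pics/c_nut.png');b=cv2.imread('pics/c_box.png');
h=600;b=cv2.resize(b,(400,431));a=cv2.resize(a,(400,369));cv2.imwrite('pics/c0.png',cv2.resize(np.vstack([a,b]),(300,600)) if 0 else np.hstack([cv2.copyMakeBorder(a,0,62,0,0,cv2.BORDER_CONSTANT),b]))
```

```text
jar [ 0.4987 -0.3547  0.0664] 253 [[ 0.4994 -0.3547  0.066 ]] 9.022494316101074
jar [ 0.3883 -0.3626  0.0665] 262 [[ 0.3882 -0.3626  0.066 ]] 9.241543769836426
vial [ 0.4407 -0.3028  0.0357] [[ 0.4413 -0.3003  0.049 ]]
car z [0.5786 0.109  0.0457] [ 0.5654 -0.0301  0.1633] [0.6714 0.0452 0.0438] [ 0.6509 -0.1017  0.0461]
well ((213.688232421875, 164.05296325683594), (20.06606674194336, 20.282997131347656), 49.398704528808594) [0.6585 0.0494 0.045 ]
well ((263.8716735839844, 167.42478942871094), (20.22549819946289, 20.131425857543945), 48.8140754699707) [ 0.6433 -0.1073  0.045 ]
well ((209.83529663085938, 214.14120483398438), (20.391464233398438, 20.608394622802734), 49.398704528808594) [0.5024 0.064  0.045 ]
well ((260.3852233886719, 217.7622528076172), (20.10179328918457, 20.357864379882812), 50.19443130493164) [ 0.487  -0.0921  0.045 ]
center [ 0.5728 -0.0215  0.045 ] [0.1112 0.1111 0.1108 0.1111]
box [[-0.0014  0.0987  0.0943  0.0929  0.0937  0.0607  0.0543]
 [ 0.0005  0.0946  0.0932  0.0945  0.0941  0.0567  0.0577]
 [ 0.0003  0.0931  0.097   0.092   0.0917  0.0551  0.0574]
 [ 0.0011  0.0901  0.0977  0.0928  0.0931  0.0574  0.0563]
 [ 0.0028  0.0935  0.1328  0.0962  0.0934  0.0574  0.057 ]]
```

View pics/c0.png

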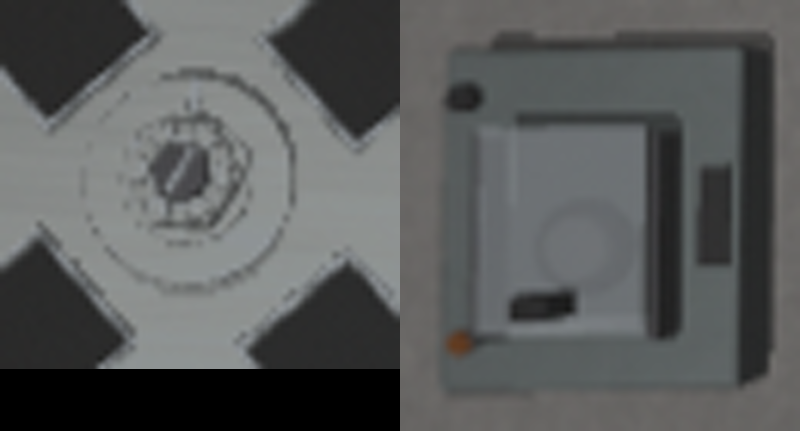

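```bash
cat >> h.py <<'E'
np.set_printoptions(precision=3,suppress=True)
def state():
    s=r.sense(); M=R.from_rotvec(s['ee_rot']).as_matrix(); return s,np.array(s['eef_pos']),M
def down(psi): # tool down, jaw (y) axis at world angle psi
    y=np.array([np.cos(psi),np.sin(psi),0]); z=np.array([0,0,-1.]); return np.c_[np.cross(y,z),y,z]
def go(pts):
    "pts: list of (x,y,z,psi_deg); prints total deltas in tool units per leg"
    s,p,M=state(); print('t',s['t'],'p',p,'jaw',np.degrees(np.arctan2(M[1,1],M[0,1])),'tilt',np.degrees(np.arccos(-M[2,2])),'w',s['gripper_width'],'q',s['qpos'])
    for x,y,z,psi in pts:
        a=psi
        cur=np.degrees(np.arctan2(M[1,1],M[0,1])); a=cur+(psi-cur+90)%180-90
        T=down(np.radians(a)); rv=np.degrees(R.from_matrix(M.T@T).as_rotvec())/6
        d=np.array([x,y,z])-p; print((x,y,z,round(a,1)),'turn',rv,'shift before-turn axes',M.T@d/.025,'after-turn axes',T.T@d/.025)
        p=np.array([x,y,z]); M=T
E
python3 - <<'E'
from h import *
s,p,M=state(); j=np.degrees(np.arctan2(M[1,1],M[0,1]))
go([(.499,-.355,.2,j),(.499,-.355,.04,j),(.499,-.355,.2,j),(.488,-.0925,.2,j),(.488,-.0925,.085,j),(.488,-.0925,.2,j),(.388,-.3625,.2,j)])
for n in('top','side'):
    A=np.mean([grab(n)[0].astype(float) for _ in range(6)],0)
    cu,cv=proj(n,[.5728,-.0215,.15])[0]; print(n,cu,cv)
    x,y=int(cu),int(cv); c=A[y-18:y+18,x-18:x+18]; c=(c-c.min())/(c.max()-c.min())*255
    cv2.imwrite(f'pics/z_{n}.png',cv2.resize(c[...,::-1].astype(np.uint8),(395,500),interpolation=cv2.INTER_LANCZOS4) if 0 else cv2.resize(c[...,::-1].astype(np.uint8),(396,396),interpolation=cv2.INTER_LANCZOS4))
    print(x,y)
cv2.imwrite('pics/z0.png',np.hstack([cv2.imread('pics/z_top.png'),cv2.imread('pics/z_side.png')]))
E
```

```text
t 0.1 p [ 0.202 -0.591  0.241] jaw 108.88257079457614 tilt 0.11196151134567035 w 0.08553806643186228 q [-0.982  0.385  0.007 -0.    -1.194 -0.259]
(0.499, -0.355, 0.2, np.float64(108.9)) turn [ 0.019 -0.001  0.   ] shift before-turn axes [-14.285   5.081   1.662] after-turn axes [-14.285   5.084   1.654]
(0.499, -0.355, 0.04, np.float64(108.9)) turn [0. 0. 0.] shift before-turn axes [0.  0.  6.4] after-turn axes [0.  0.  6.4]
(0.499, -0.355, 0.2, np.float64(108.9)) turn [0. 0. 0.] shift before-turn axes [ 0.   0.  -6.4] after-turn axes [ 0.   0.  -6.4]
(0.488, -0.0925, 0.2, np.float64(108.9)) turn [0. 0. 0.] shift before-turn axes [-2.982 10.077  0.   ] after-turn axes [-2.982 10.077  0.   ]
(0.488, -0.0925, 0.085, np.float64(108.9)) turn [0. 0. 0.] shift before-turn axes [0.  0.  4.6] after-turn axes [0.  0.  4.6]
(0.488, -0.0925, 0.2, np.float64(108.9)) turn [0. 0. 0.] shift before-turn axes [ 0.   0.  -4.6] after-turn axes [ 0.   0.  -4.6]
(0.388, -0.3625, 0.2, np.float64(108.9)) turn [0. 0. 0.] shift before-turn axes [ 7.28  -8.924  0.   ] after-turn axes [ 7.28  -8.924  0.   ]
top 234.23882320077183 187.84191031364685
234 187
side 245.38724851066613 178.1286419441671
245 178
```

View pics/z0.png

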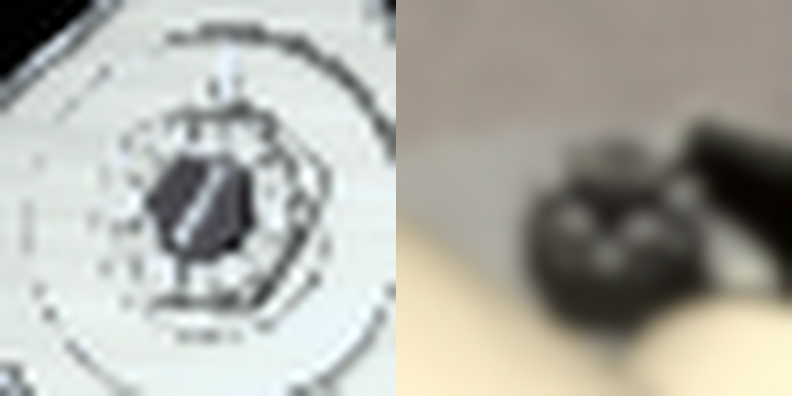

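The zoom shows the stud's white line from (182,245) to (222,170) in the top crop, and the hub-plate mark near (228,60–85). The nut's own mark isn't clear yet. I'll check clearance along the first path.

Run:
```python
from h import *
for n in('top','side'):
    P=cloud(n,np.load(n+'0.npy')).reshape(-1,3); P=P[~np.isnan(P[:,0])]
    a=np.array([.202,-.591]);b=np.array([.499,-.355])
    for f in(0,.25,.5,.75,1):
        q=a+f*(b-a); m=(np.hypot(*(P[:,:2]-q).T)<.08); print(n,f,np.percentile(P[m,2],[1,50,90,99]) if m.sum() else None,m.sum())
    m=(P[:,1]<-.5)&(P[:,0]<.5)&(P[:,0]>.1)&(P[:,2]>.08)&(P[:,2]<.24); print(P[m].min(0),P[m].max(0),np.percentile(P[m,2],[10,50,90]))
```

```text
top 0 [-0.003  0.086  0.172  0.175] 2805
top 0.25 [-0.004  0.042  0.17   0.173] 3719
top 0.5 [-0.003  0.545  0.592  0.604] 5450
top 0.75 [-0.003  0.047  0.559  0.57 ] 3298
top 1 [-0.003  0.005  0.065  0.069] 1974
[ 0.189 -0.768  0.08 ] [ 0.45  -0.55   0.176] [0.12  0.17  0.172]
side 0 [0.168 0.535 0.587 0.59 ] 7005
side 0.25 [-0.003  0.563  0.582  0.591] 5151
side 0.5 [-0.005  0.563  0.588  0.603] 4624
side 0.75 [-0.005  0.004  0.064  0.569] 2599
side 1 [-0.004  0.004  0.063  0.068] 1987
[ 0.192 -0.721  0.141] [ 0.451 -0.571  0.177] [0.167 0.169 0.172]
```

Emit:
arm_command --deltas '[0,0,0,-0.95,0.34,0,1,0,0,0,-0.95,0.34,0,1,0,0,0,-0.95,0.34,0,1,0,0,0,-0.95,0.34,0,1,0,0,0,-0.95,0.34,0,1,0,0,0,-0.95,0.34,0,1,0,0,0,-0.95,0.34,0,1,0,0,0,-0.95,0.34,0,1,0,0,0,-0.95,0.34,0,1,0,0,0,-0.95,0.34,0,1,0,0,0,-0.95,0.34,0,1,0,0,0,-0.95,0.34,0,1,0,0,0,-0.95,0.34,0,1,0,0,0,-0.95,0.34,0,1,0,0,0,-0.95,0.34,0,1,0,0,0,0,0,1,1,0,0,0,0,0,1,1,0,0,0,0,0,1,1,0,0,0,0,0,0,1,0,0,0,0,0,0,1]'

```text
t: 2.7
eef_pos: [0.4984, -0.3556, 0.1677]
ee_rot: [0.516, -3.098, 0.001]
contact_force: [0.5, -0.0, 0.4]
gripper_width: 0.0855
gripper_force: 0.0
```

Run:
```python
from h import *
s,p,M=state(); j=np.degrees(np.arctan2(M[1,1],M[0,1]))
im,d=grab('top','t1.png');P=cloud('top',d)
m=(P[...,2]>.058)&(P[...,2]<.075)&(im.max(2)<80)
n,l,st,c=cv2.connectedComponentsWithStats(m.astype(np.uint8))
for i in range(1,n):
    if st[i,4]>60: print(st[i],P[l==i].mean(0))
go([(.499,-.355,.04,j)])
```

```text
[82 77 15 17 63] [0.907 0.424 0.066]
[ 64 108   6  57 111] [0.749 0.5   0.064]
[400 122  27  58 134] [ 0.676 -0.552  0.065]
[148 215   3  34  63] [0.455 0.246 0.066]
[418 229  12  88 301] [ 0.3   -0.565  0.067]
[ 39 238  12 102 404] [0.304 0.557 0.066]
[343 240  19  18 263] [ 0.388 -0.362  0.066]
t 2.75 p [ 0.499 -0.356  0.169] jaw 108.92026407437639 tilt 0.13085299528220934 w 0.08525525317266884 q [-0.355  0.422 -0.128  0.001 -1.018 -0.886]
(0.499, -0.355, 0.04, np.float64(108.9)) turn [-0.019  0.011  0.   ] shift before-turn axes [-0.008  0.042  5.149] after-turn axes [-0.014  0.031  5.149]
```

View pics/t1.png

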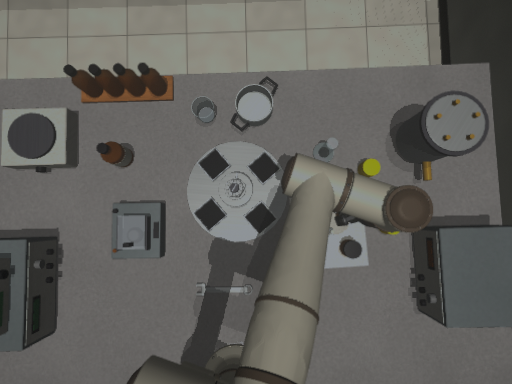

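The arm now covers the first jar and the second is unchanged at (352,248). Descend and grasp.

Emit:
arm_command --deltas '[0,0,0,0,0,0.9,1,0,0,0,0,0,0.9,1,0,0,0,0,0,0.9,1,0,0,0,0,0,0.9,1,0,0,0,0,0,0.9,1,0,0,0,0,0,0.6,1,0,0,0,0,0,0,1,0,0,0,0,0,0,0,0,0,0,0,0,0,0,0,0,0,0,0,0,0,0,0,0,0,0,0,0,0,0,0,0,0,0,0,0,0,0,0,0,0,0,0,0,0,0,0,0,0,0,0,0,0,0,0,0]'

```text
t: 4.25
eef_pos: [0.4997, -0.356, 0.0421]
ee_rot: [-0.516, 3.095, -0.004]
contact_force: [-0.4, 0.3, 5.5]
gripper_width: 0.0526
gripper_force: 63.5
```

Emit:
arm_command --deltas '[0,0,0,0,0,-0.5,0,0,0,0,0,0,-0.9,0,0,0,0,0,0,-1,0,0,0,0,0,0,-1,0,0,0,0,0,0,-1,0,0,0,0,0,0,-1,0,0,0,0,-0.27,0.92,-0.9,0,0,0,0,-0.27,0.92,0,0,0,0,0,-0.27,0.92,0,0,0,0,0,-0.27,0.92,0,0,0,0,0,-0.27,0.92,0,0,0,0,0,-0.27,0.92,0,0,0,0,0,-0.27,0.92,0,0,0,0,0,-0.27,0.92,0,0,0,0,0,-0.27,0.92,0,0,0,0,0,-0.27,0.92,0,0,0,0,0,-0.27,0.92,0,0,0,0,0,0,0,0,0,0,0,0,0,0,0,0]'

```text
t: 6.15
eef_pos: [0.4861, -0.0916, 0.1976]
ee_rot: [0.517, -3.099, -0.0]
contact_force: [0.8, -0.1, -2.7]
gripper_width: 0.0526
gripper_force: 63.5
```

Run:
```python
from h import *
s,p,M=state(); j=np.degrees(np.arctan2(M[1,1],M[0,1]))
go([(.488,-.0925,.085,j),(.488,-.0925,.19,j),(.388,-.3625,.19,j),(.388,-.3625,.04,j)])
im,d=grab('top');P=cloud('top',d)
m=(P[...,2]>.058)&(P[...,2]<.075)&(im.max(2)<80)
n,l,st,c=cv2.connectedComponentsWithStats(m.astype(np.uint8))
for i in range(1,n):
    if st[i,4]>60: print(st[i],P[l==i].mean(0))
```

```text
t 6.15 p [ 0.486 -0.092  0.198] jaw 108.956270836662 tilt 0.01013624431434363 w 0.052575119736569614 q [ 0.143  0.204 -0.371 -0.    -0.996 -1.382]
(0.488, -0.0925, 0.085, np.float64(109.0)) turn [ 0.002 -0.     0.   ] shift before-turn axes [-0.06  -0.059  4.506] after-turn axes [-0.06  -0.058  4.506]
(0.488, -0.0925, 0.19, np.float64(109.0)) turn [0. 0. 0.] shift before-turn axes [ 0.   0.  -4.2] after-turn axes [ 0.   0.  -4.2]
(0.388, -0.3625, 0.19, np.float64(109.0)) turn [0. 0. 0.] shift before-turn axes [ 7.291 -8.915  0.   ] after-turn axes [ 7.291 -8.915  0.   ]
(0.388, -0.3625, 0.04, np.float64(109.0)) turn [0. 0. 0.] shift before-turn axes [0. 0. 6.] after-turn axes [0. 0. 6.]
[82 77 15 17 61] [0.907 0.425 0.067]
[ 63 108   6  57 116] [0.749 0.5   0.064]
[399 120  32  60 148] [ 0.677 -0.553  0.066]
[418 226  12  91 314] [ 0.31  -0.565  0.067]
[ 40 238  12 102 408] [0.304 0.557 0.066]
[343 240  19  18 263] [ 0.388 -0.362  0.066]
[216 364  37  14  90] [ 0.051 -0.004  0.066]
```

Emit:
arm_command --deltas '[0,0,0,-0.06,-0.06,0.9,0,0,0,0,0,0,0.9,0,0,0,0,0,0,0.9,0,0,0,0,0,0,0.9,0,0,0,0,0,0,0.5,0,0,0,0,0,0,0.4,0,0,0,0,0,0,0.05,0,0,0,0,0,0,0,0,0,0,0,0,0,0,0.4,0,0,0,0,0,0,1,0,0,0,0,0,0,1,0,0,0,0,0,0,1,0,0,0,0,0,0,1,0,0,0,0,0,-1,1,0,0,0,0,0,-1,1,0,0,0,0,0,-1,1,0,0,0,0,0,-1,1,0,0,0,0,0,-0.3,1]'

```text
t: 8.0
eef_pos: [0.4899, -0.0928, 0.194]
ee_rot: [-0.516, 3.093, -0.001]
contact_force: [1.1, 0.6, -0.8]
gripper_width: 0.0855
gripper_force: 0.0
```

Emit:
arm_command --deltas '[0,0,0,0.73,-0.89,0,1,0,0,0,0.73,-0.89,0,1,0,0,0,0.73,-0.89,0,1,0,0,0,0.73,-0.89,0,1,0,0,0,0.73,-0.89,0,1,0,0,0,0.73,-0.89,0,1,0,0,0,0.73,-0.89,0,1,0,0,0,0.73,-0.89,0,1,0,0,0,0.73,-0.89,0,1,0,0,0,0.73,-0.89,0,1,0,0,0,0,0,0,1,0,0,0,0,0,0,1]'

```text
t: 9.2
eef_pos: [0.3872, -0.3624, 0.1901]
ee_rot: [0.513, -3.098, -0.002]
contact_force: [-0.3, 0.1, -0.3]
gripper_width: 0.0854
gripper_force: 0.0
```

Run:
```python
from h import *
s,p,M=state(); j=np.degrees(np.arctan2(M[1,1],M[0,1]))
im,d=grab('top','t2.png');P=cloud('top',d)
m=(im.max(2)<80)&(P[...,2]>.09)&(P[...,2]<.12)&(abs(P[...,0]-.57)<.2)&(abs(P[...,1]+.02)<.2)
n,l,st,c=cv2.connectedComponentsWithStats(m.astype(np.uint8))
for i in range(1,n):
    if st[i,4]>60: print(st[i],P[l==i].mean(0))
m=(P[...,2]>.058)&(P[...,2]<.075)&(im.max(2)<80)&(P[...,0]<.6)&(P[...,0]>.33)&(abs(P[...,1]+.35)<.12)
n,l,st,c=cv2.connectedComponentsWithStats(m.astype(np.uint8))
for i in range(1,n):
    if st[i,4]>40: print(st[i],P[l==i].mean(0))
go([(.388,-.3625,.04,j),(.388,-.3625,.19,j),(.6435,-.108,.19,j),(.6435,-.108,.084,j)])
```

```text
[252 209  18  18 263] [ 0.488 -0.092  0.107]
t 9.25 p [ 0.388 -0.362  0.19 ] jaw 108.87292890482475 tilt 0.07467227946051674 w 0.08564288233212995 q [-0.446  0.271 -0.3   -0.    -1.002 -0.796]
(0.388, -0.3625, 0.04, np.float64(108.8)) turn [ 0.011 -0.006  0.012] shift before-turn axes [-0.016 -0.032  6.015] after-turn axes [-0.012 -0.025  6.015]
(0.388, -0.3625, 0.19, np.float64(108.8)) turn [0. 0. 0.] shift before-turn axes [ 0.  0. -6.] after-turn axes [ 0.  0. -6.]
(0.6435, -0.108, 0.19, np.float64(108.8)) turn [0. 0. 0.] shift before-turn axes [-12.956   6.343   0.   ] after-turn axes [-12.956   6.343   0.   ]
(0.6435, -0.108, 0.084, np.float64(108.8)) turn [0. 0. 0.] shift before-turn axes [0.   0.   4.24] after-turn axes [0.   0.   4.24]
```

View pics/t2.png

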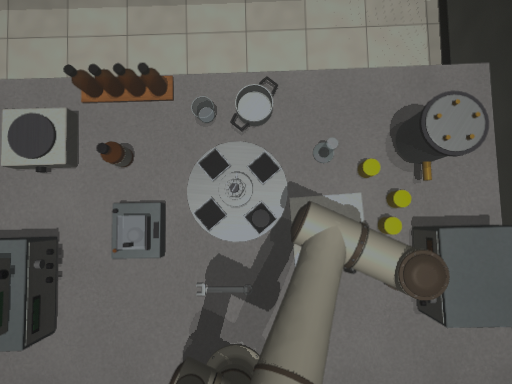

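The first jar stands centred in its pocket at about (261,218). Next the second jar.

Emit:
arm_command --deltas '[0,0,0,0,0,0.95,1,0,0,0,0,0,0.95,1,0,0,0,0,0,0.95,1,0,0,0,0,0,0.95,1,0,0,0,0,0,0.95,1,0,0,0,0,0,0.8,1,0,0,0,0,0,0.4,1,0,0,0,0,0,0,1,0,0,0,0,0,0,0,0,0,0,0,0,0,0,0,0,0,0,0,0,0,0,0,0,0,0,0,0,0,0,0,0,0,0,0,0,0,0,0,0,0,0,0,0,0,0,0,0,0]'

```text
t: 10.75
eef_pos: [0.389, -0.363, 0.044]
ee_rot: [-0.516, 3.096, -0.004]
contact_force: [0.6, 1.8, 6.2]
gripper_width: 0.0526
gripper_force: 63.2
```

Emit:
arm_command --deltas '[0,0,0,0,0,-0.5,0,0,0,0,0,0,-0.9,0,0,0,0,0,0,-1,0,0,0,0,0,0,-1,0,0,0,0,0,0,-1,0,0,0,0,0,0,-1,0,0,0,0,0,0,-0.6,0,0,0,0,0,0,0,0]'

```text
t: 11.55
eef_pos: [0.3886, -0.363, 0.1952]
ee_rot: [-0.515, 3.095, -0.006]
contact_force: [1.0, -0.3, -1.4]
gripper_width: 0.0528
gripper_force: 63.0
```

Emit:
arm_command --deltas '[0,0,0,-0.92,0.45,0,0,0,0,0,-0.92,0.45,0,0,0,0,0,-0.92,0.45,0,0,0,0,0,-0.92,0.45,0,0,0,0,0,-0.92,0.45,0,0,0,0,0,-0.92,0.45,0,0,0,0,0,-0.92,0.45,0,0,0,0,0,-0.92,0.45,0,0,0,0,0,-0.92,0.45,0,0,0,0,0,-0.92,0.45,0,0,0,0,0,-0.92,0.45,0,0,0,0,0,-0.92,0.45,0,0,0,0,0,-0.92,0.45,0,0,0,0,0,-0.92,0.45,0,0,0,0,0,0,0,0,0,0,0,0,0,0,0,0]'

```text
t: 13.15
eef_pos: [0.6406, -0.1087, 0.1906]
ee_rot: [0.516, -3.096, -0.001]
contact_force: [-0.5, -0.6, -0.4]
gripper_width: 0.0526
gripper_force: 63.0
```

Run:
```python
from h import *
s,p,M=state(); j=np.degrees(np.arctan2(M[1,1],M[0,1]))
go([(.6435,-.108,.086,j)])
```

```text
t 13.15 p [ 0.641 -0.109  0.191] jaw 108.92323523883354 tilt 0.19286588857764575 w 0.052586174335792095 q [ 0.08   0.465  0.003 -0.001 -1.112 -1.32 ]
(0.6435, -0.108, 0.086, np.float64(108.9)) turn [ 0.013 -0.029  0.   ] shift before-turn axes [-0.13  -0.018  4.185] after-turn axes [-0.117 -0.012  4.185]
```

Emit:
arm_command --deltas '[0,0,0,-0.12,0,0.9,0,0,0,0,0,0,0.9,0,0,0,0,0,0,0.9,0,0,0,0,0,0,0.7,0,0,0,0,0,0,0.5,0,0,0,0,0,0,0.3,0,0,0,0,0,0,0.03,0,0,0,0,0,0,0,0,0,0,0,0,0,0,0.4,0,0,0,0,0,0,1,0,0,0,0,0,0,1,0,0,0,0,0,0,1,0,0,0,0,0,0,1,0,0,0,0,0,-1,1,0,0,0,0,0,-1,1,0,0,0,0,0,-1,1,0,0,0,0,0,-1,1,0,0,0,0,0,-1,1]'

```text
t: 14.95
eef_pos: [0.6442, -0.1082, 0.2127]
ee_rot: [-0.516, 3.099, -0.0]
contact_force: [0.7, -1.3, -0.0]
gripper_width: 0.0851
gripper_force: 0.0
```

Emit:
arm_command --deltas '[0,0,0,0.9,-0.6,0,1,0,0,0,0.9,-0.6,0,1,0,0,0,0.9,-0.6,0,1,0,0,0,0.9,-0.6,0,1,0,0,0,0.9,-0.6,0,1,0,0,0,0.9,-0.6,0,1,0,0,0,0.9,-0.6,0,1,0,0,0,0.9,-0.6,0,1,0,0,0,0.9,-0.6,0,1,0,0,0,0.9,-0.6,0,1,0,0,0,0.9,-0.6,0,1,0,0,0,0.9,-0.6,0,1,0,0,0,0.9,-0.6,0,1,0,0,0,0,0,0,1]'

```text
t: 16.35
eef_pos: [0.4289, -0.3892, 0.2116]
ee_rot: [0.51, -3.1, 0.0]
contact_force: [-0.5, -0.1, -0.9]
gripper_width: 0.0855
gripper_force: 0.0
```

Run:
```python
from h import *
go([])
A=0
for n in('top',):
    F=[grab(n) for _ in range(8)]
    A=np.mean([f[0].astype(float) for f in F],0); D=np.mean([f[1] for f in F],0)
    P=cloud(n,D); np.save('top3.npy',D); np.save('topA.npy',A)
    m=(A.max(2)<80)&(P[...,2]>.09)&(P[...,2]<.12)&(abs(P[...,0]-.57)<.2)&(abs(P[...,1]+.02)<.2)
    k,l,st,c=cv2.connectedComponentsWithStats(m.astype(np.uint8))
    for i in range(1,k):
        if st[i,4]>60: print(st[i],P[l==i].mean(0))
    # rectified view at z=0.164 (left) and z=.118 (right): 110mm square, up=+x, left=+y
    out=[]
    for z in(.164,.118):
        N=396;s=.110/N; gy,gx=np.mgrid[0:N,0:N]; X=np.stack([.5728-(gy-N/2)*s,-.0215-(gx-N/2)*s,np.full((N,N),z)],-1)
        pp=proj(n,X.reshape(-1,3)).reshape(N,N,2).astype(np.float32)
        I=cv2.remap(A.astype(np.float32),pp[...,0],pp[...,1],cv2.INTER_LANCZOS4); lo,hi=np.percentile(I,1),np.percentile(I,99.5); out.append(np.clip((I-lo)/(hi-lo)*255,0,255).astype(np.uint8)[...,::-1])
cv2.imwrite('pics/n3.png',np.hstack(out))
im=cv2.cvtColor(A.astype(np.uint8)[...,::-1],cv2.COLOR_BGR2RGB)
```

```text
t 16.35 p [ 0.429 -0.389  0.212] jaw 108.69539507678971 tilt 0.020129112722749077 w 0.08553536241468654 q [-0.457  0.331 -0.154  0.    -1.086 -0.787]
[255 156  19  19 261] [ 0.641 -0.107  0.107]
[252 209  18  18 259] [ 0.487 -0.092  0.107]
```

View pics/n3.png

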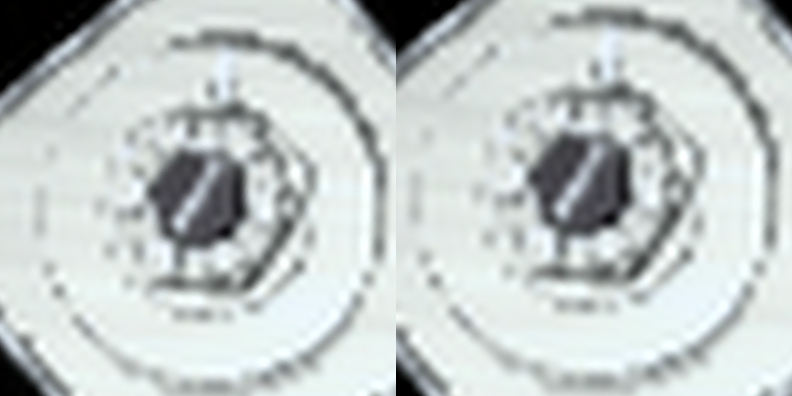

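Both jars are centred in their pockets. In the rectified view the stud line runs (178,232)–(215,168), so the hole lies at about −30° in the world. The hub mark is at the top, near (222,70), and I'm enhancing contrast for the nut's mark.

Run:
```python
from h import *
A=np.load('topA.npy').astype(np.float32); P=cloud('top',np.load('top3.npy'))
n='top'; N=400;s=.110/N; out=[]
def rect(z,src):
    gy,gx=np.mgrid[0:N,0:N]; X=np.stack([.5728-(gy-N/2)*s,-.0215-(gx-N/2)*s,np.full((N,N),z)],-1)
    pp=proj(n,X.reshape(-1,3)).reshape(N,N,2).astype(np.float32)
    return cv2.remap(src,pp[...,0],pp[...,1],cv2.INTER_CUBIC)
g=A.mean(2); gg=rect(.118,g); lo=np.percentile(gg,12);hi=gg[20:-20,20:-20].max(); print(lo,hi)
a=np.clip((gg-lo)/(hi-lo)*255,0,255).astype(np.uint8)
Z=rect(.145,np.nan_to_num(P[...,2]).astype(np.float32)); b=np.clip((Z-.105)/(.17-.105)*255,0,255).astype(np.uint8)
cv2.imwrite('pics/n4.png',np.hstack([a,b]))
# hexagon orientation: 6-fold phase of depth mask boundary
m=(Z>.134)&(Z<.18); yx=np.argwhere(m); c=yx.mean(0); 
cs,_=cv2.findContours(m.astype(np.uint8),0,1); q=max(cs,key=cv2.contourArea)[:,0].astype(float); cc=np.array(cv2.minEnclosingCircle(q.astype(np.float32))[0]); mu=cv2.moments(m.astype(np.uint8)); cc=np.array([mu['m10']/mu['m00'],mu['m01']/mu['m00']])
v=q-cc; x=-v[:,1];y=-v[:,0]; th=np.arctan2(y,x); rr=np.hypot(x,y)*s
F=(rr*np.exp(6j*th)).mean(); print('corner phase deg',np.degrees(np.angle(F))/6,'amp',abs(F)/rr.mean(),rr.mean(),'axis',.5728-(cc[1]-N/2)*s,-.0215-(cc[0]-N/2)*s)
# stud line
u=rect(.164,g); w=np.hypot(*(np.mgrid[0:N,0:N]-N/2+0))
k=(w*s<.011); I=u*k; thr=np.percentile(u[k],85); yx=np.argwhere(k&(u>thr)).astype(np.float32); l=cv2.fitLine(yx,cv2.DIST_HUBER,0,.01,.01).ravel(); print('line deg',np.degrees(np.arctan2(-l[1],-l[0])),l)
# radial profile of mark brightness (flange r 25-30, plate r 34-48), local zscore by angle
for (r0,r1,z) in((.026,.030,.120),(.034,.047,.110)):
    t=np.radians(np.arange(0,360,5)); rr=np.linspace(r0,r1,5); X=np.stack([.5728+rr[:,None]*np.cos(t),-.0215+rr[:,None]*np.sin(t),np.full((5,len(t)),z)],-1)
    pp=proj(n,X.reshape(-1,3)).astype(np.float32).reshape(5,-1,2); val=cv2.remap(g.astype(np.float32),pp[...,0],pp[...,1],cv2.INTER_LINEAR).mean(0); print(r0,val.astype(int).tolist())
```

```text
100.47403 151.74123
corner phase deg 26.210495917630634 amp 0.05496811209984426 0.024990781400347432 axis 0.5729270771899393 -0.021403289679098002
line deg 148.8548 [  0.856  -0.517 199.158 197.372]
0.026 [108, 109, 99, 108, 120, 123, 133, 132, 127, 128, 130, 135, 132, 132, 135, 137, 137, 134, 126, 130, 134, 133, 131, 134, 136, 134, 134, 133, 124, 122, 130, 134, 136, 134, 132, 129, 128, 132, 131, 134, 125, 123, 132, 132, 131, 131, 128, 129, 126, 134, 132, 124, 126, 126, 122, 116, 113, 120, 128, 134, 126, 120, 118, 120, 118, 102, 97, 111, 106, 102, 97, 101]
0.034 [126, 135, 134, 134, 135, 135, 136, 135, 135, 132, 134, 134, 133, 135, 138, 138, 137, 134, 138, 138, 138, 139, 138, 140, 142, 142, 141, 141, 141, 141, 141, 141, 140, 141, 142, 142, 142, 143, 142, 142, 143, 141, 142, 143, 144, 144, 144, 142, 141, 142, 142, 142, 141, 139, 140, 141, 142, 141, 138, 136, 139, 139, 139, 140, 139, 138, 137, 135, 137, 131, 126, 137]
```

View pics/n4.png

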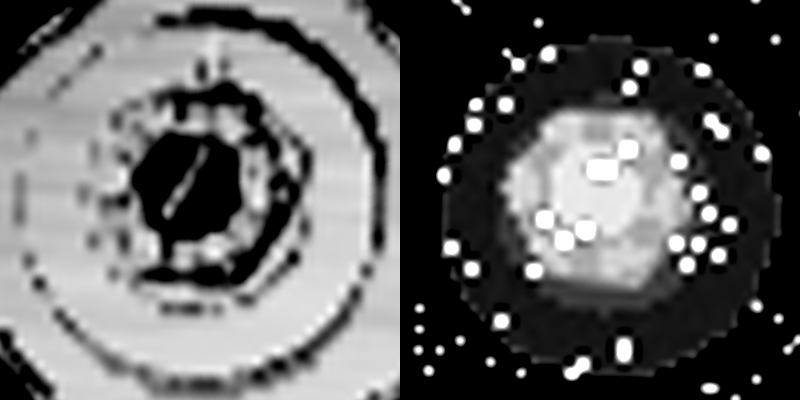

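The depth view gives the hexagon clearly: flats face top and bottom, so slots lie at about −4° (mod 60°). The hub mark is at about −5° and the stud line at about −31°. The nut's mark has low contrast, so I'll turn the nut a bit and compare pictures.

Run:
```python
from h import *
go([(.573,-.0215,.21,116),(.573,-.0215,.134,116)])
```

```text
t 16.75 p [ 0.431 -0.387  0.212] jaw 108.96577631621562 tilt 0.004876953337019692 w 0.0856437865413638 q [-0.452  0.331 -0.154 -0.    -1.086 -0.788]
(0.573, -0.0215, 0.21, np.float64(116.0)) turn [-0.     0.001 -1.172] shift before-turn axes [-10.112  11.975   0.064] after-turn axes [-11.502  10.647   0.064]
(0.573, -0.0215, 0.134, np.float64(116.0)) turn [0. 0. 0.] shift before-turn axes [0.   0.   3.04] after-turn axes [0.   0.   3.04]
```

Emit:
arm_command --deltas '[0,0,-0.6,0,0,0,1,0,0,-0.57,0,0,0,1,0,0,0,-0.82,0.76,0,1,0,0,0,-0.82,0.76,0,1,0,0,0,-0.82,0.76,0,1,0,0,0,-0.82,0.76,0,1,0,0,0,-0.82,0.76,0,1,0,0,0,-0.82,0.76,0,1,0,0,0,-0.82,0.76,0,1,0,0,0,-0.82,0.76,0,1,0,0,0,-0.82,0.76,0,1,0,0,0,-0.82,0.76,0,1,0,0,0,-0.82,0.76,0,1,0,0,0,-0.82,0.76,0,1,0,0,0,-0.82,0.76,0,1,0,0,0,-0.82,0.76,0,1,0,0,0,0,0,0,1,0,0,0,0,0,0,1]'

```text
t: 18.55
eef_pos: [0.5725, -0.0219, 0.2114]
ee_rot: [0.707, -3.06, -0.0]
contact_force: [-0.9, -0.3, 0.1]
gripper_width: 0.0857
gripper_force: 0.0
```

Run:
```python
from h import *
go([(.573,-.0215,.134,116)])
```

```text
t 18.55 p [ 0.573 -0.022  0.211] jaw 116.01504098487658 tilt 0.03178725962889474 w 0.08570851555525043 q [ 0.244  0.321 -0.169 -0.    -1.081 -1.361]
(0.573, -0.0215, 0.134, np.float64(116.0)) turn [ 0.001 -0.005  0.003] shift before-turn axes [-0.026  0.005  3.095] after-turn axes [-0.025  0.006  3.095]
```

Joint 6 would run short from here, so I'll start 60° further back (jaw at 176°).

Emit:
arm_command --deltas '[0,0,-1,0,0,0,1,0,0,-1,0,0,0,1,0,0,-1,0,0,0,1,0,0,-1,0,0,0,1,0,0,-1,0,0,0,1,0,0,-1,0,0,0,1,0,0,-1,0,0,0,1,0,0,-1,0,0,0,1,0,0,-1,0,0,0,1,0,0,-1,0,0,0,1,0,0,0,0,0,0.8,1,0,0,0,0,0,0.8,1,0,0,0,0,0,0.8,1,0,0,0,0,0,0.6,1,0,0,0,0,0,0,1]'

```text
t: 20.05
eef_pos: [0.5706, -0.0238, 0.1344]
ee_rot: [2.136, -2.298, -0.005]
contact_force: [-0.3, 0.3, 0.2]
gripper_width: 0.0849
gripper_force: 0.0
```

Emit:
arm_command --deltas '[0,0,0,0,0,0,0.8,0,0,0,0,0,0,0.7,0,0,0,0,0,0,0.6,0,0,0,0,0,0,0.5,0,0,0,0,0,0,0.4,0,0,0,0,0,0,0,0,0,0,0,0,0,0,0,0,0,0,0,0,0,0,0,0,0,0,0,0]'

```text
t: 20.95
eef_pos: [0.5748, -0.0228, 0.1386]
ee_rot: [-2.139, 2.295, -0.006]
contact_force: [4.0, -3.0, 6.0]
gripper_width: 0.0445
gripper_force: 62.3
```

Run:
```python
from h import *
go([]);print(r.sense()['contact_force'],r.sense()['moment'])
```

```text
t 20.95 p [ 0.575 -0.023  0.139] jaw 175.95377123080954 tilt 0.3293139626137941 w 0.0445473317895818 q [ 0.243  0.393 -0.263  0.002 -0.909 -0.314]
[ 3.973 -3.007  6.02 ] [-0.67  -0.96  -0.147]
```

Emit:
arm_command --deltas '[0,0,0.5,0,0,0,0,0,0,0.5,0,0,0,0,0,0,0.5,0,0,0,0,0,0,0.5,0,0,0,0,0,0,0.5,0,0,0,0,0,0,0.5,0,0,0,0,0,0,0.5,0,0,0,0,0,0,0.5,0,0,0,0,0,0,0.5,0,0,0,0,0,0,0.5,0,0,0,0,0,0,0,0,0,0,0,0,0,0,0,0,0,0,0]'

```text
validation failed for argument at $.de...
```

Run:
```python
from h import *
go([]);print(r.sense()['contact_force'],r.sense()['moment'])
```

```text
t 20.95 p [ 0.575 -0.023  0.139] jaw 175.95377123080954 tilt 0.3293139626137941 w 0.0445473317895818 q [ 0.243  0.393 -0.263  0.002 -0.909 -0.314]
[ 3.973 -3.007  6.02 ] [-0.67  -0.96  -0.147]
```

Emit:
arm_command --deltas '[0,0,0,0,0,0,1,0,0,0,0,0,0,1,0,0,0,0,0,0,1,0,0,0,0,0,0,1,0,0,0,0,0,0,1,0,0,0,0,0,-1,1,0,0,0,0,0,-1,1,0,0,0,0,0,-1,1,0,0,0,0,0,0,1]'

```text
t: 21.85
eef_pos: [0.5746, -0.0225, 0.2156]
ee_rot: [-2.138, 2.294, -0.008]
contact_force: [0.0, -0.7, 0.1]
gripper_width: 0.0855
gripper_force: 0.0
```

Run:
```python
from h import *
s,p,M=state(); j=np.degrees(np.arctan2(M[1,1],M[0,1]))
go([(.431,-.387,.212,j)])
```

```text
t 21.85 p [ 0.575 -0.023  0.216] jaw 175.9584134385179 tilt 0.44572888836514535 w 0.08545785995418256 q [ 0.243  0.317 -0.164  0.001 -1.082 -0.314]
(0.431, -0.387, 0.212, np.float64(176.0)) turn [-0.073  0.011  0.   ] shift before-turn axes [14.948  4.704  0.088] after-turn axes [14.948  4.703  0.142]
```

The turn call was malformed, so nothing turned. I'll regrip and turn 30°.

Emit:
arm_command --deltas '[0,0,0,0,0,0.8,1,0,0,0,0,0,0.8,1,0,0,0,0,0,0.8,1,0,0,0,0,0,0.75,1,0,0,0,0,0,0,0.8,0,0,0,0,0,0,0.6,0,0,0,0,0,0,0.4,0,0,0,0,0,0,0,0,0,0,0,0,0,0,0,0,0,0,0,0,0]'

```text
t: 22.85
eef_pos: [0.5748, -0.0227, 0.1345]
ee_rot: [-2.139, 2.296, -0.006]
contact_force: [5.4, -2.1, -0.3]
gripper_width: 0.0449
gripper_force: 62.5
```

Emit:
arm_command --deltas '[0,0,0.5,0,0,0,0,0,0,0.5,0,0,0,0,0,0,0.5,0,0,0,0,0,0,0.5,0,0,0,0,0,0,0.5,0,0,0,0,0,0,0.5,0,0,0,0,0,0,0.5,0,0,0,0,0,0,0.5,0,0,0,0,0,0,0.5,0,0,0,0,0,0,0.5,0,0,0,0,0,0,0,0,0,0,0,0,0,0,0,0,0,0]'

```text
t: 24.05
eef_pos: [0.5744, -0.0225, 0.1344]
ee_rot: [-1.472, 2.77, -0.003]
contact_force: [5.2, -0.8, 3.0]
gripper_width: 0.045
gripper_force: 63.0
```

Run:
```python
from h import *
go([]);print(r.sense()['contact_force'],r.sense()['moment'])
```

```text
t 24.05 p [ 0.574 -0.023  0.134] jaw 145.96477546966787 tilt 0.2814813810193178 w 0.04503408648988249 q [ 0.243  0.398 -0.268  0.001 -0.901 -0.837]
[ 5.179 -0.758  3.044] [-0.095 -0.986 -0.205]
```

Emit:
arm_command --deltas '[0,0,0,0,0,0,0.7,0,0,0,0,0,0,1,0,0,0,0,0,0,1,0,0,0,0,0,0,1,0,0,0,0,0,-1,1,0,0,0,0,0,-1,1,0,0,0,0,0,-1,1,0,0,0,0,0,0,1]'

```text
t: 24.85
eef_pos: [0.5745, -0.0225, 0.2118]
ee_rot: [-1.471, 2.768, -0.005]
contact_force: [-0.4, 0.3, 1.1]
gripper_width: 0.0855
gripper_force: 0.0
```

Run:
```python
from h import *
s,p,M=state(); j=np.degrees(np.arctan2(M[1,1],M[0,1]))
go([(.431,-.387,.212,j)])
```

```text
t 24.85 p [ 0.574 -0.022  0.212] jaw 145.9671034462969 tilt 0.42720833632222555 w 0.08554537341338993 q [ 0.243  0.32  -0.17   0.001 -1.073 -0.838]
(0.431, -0.387, 0.212, np.float64(146.0)) turn [-0.055  0.045  0.   ] shift before-turn axes [15.295 -3.404 -0.062] after-turn axes [15.295 -3.404 -0.01 ]
```

Emit:
arm_command --deltas '[0,0,0,0.96,-0.21,0,1,0,0,0,0.96,-0.21,0,1,0,0,0,0.96,-0.21,0,1,0,0,0,0.96,-0.21,0,1,0,0,0,0.96,-0.21,0,1,0,0,0,0.96,-0.21,0,1,0,0,0,0.96,-0.21,0,1,0,0,0,0.96,-0.21,0,1,0,0,0,0.96,-0.21,0,1,0,0,0,0.96,-0.21,0,1,0,0,0,0.96,-0.21,0,1,0,0,0,0.96,-0.21,0,1,0,0,0,0.96,-0.21,0,1,0,0,0,0.96,-0.21,0,1,0,0,0,0.96,-0.21,0,1,0,0,0,0.96,-0.21,0,1,0,0,0,0,0,0,1,0,0,0,0,0,0,1]'

```text
t: 26.65
eef_pos: [0.4263, -0.3876, 0.2069]
ee_rot: [1.471, -2.775, -0.003]
contact_force: [0.2, 0.0, 0.2]
gripper_width: 0.085
gripper_force: 0.0
```

```bash
cat > nut.py <<'E'
from h import *
N=400;s=.110/N;n='top'
def rect(z,src):
    gy,gx=np.mgrid[0:N,0:N]; X=np.stack([.5728-(gy-N/2)*s,-.0215-(gx-N/2)*s,np.full((N,N),z)],-1)
    pp=proj(n,X.reshape(-1,3)).reshape(N,N,2).astype(np.float32)
    return cv2.remap(src.astype(np.float32),pp[...,0],pp[...,1],cv2.INTER_CUBIC)
def avg(k=8): return np.mean([grab(n)[0].astype(float) for _ in range(k)],0)
def ring(A,r0=.0265,r1=.0305,z=.120,step=6):
    t=np.radians(np.arange(0,360,step)); rr=np.linspace(r0,r1,5); X=np.stack([.5728+rr[:,None]*np.cos(t),-.0215+rr[:,None]*np.sin(t),np.full((5,len(t)),z)],-1)
    pp=proj(n,X.reshape(-1,3)).astype(np.float32).reshape(5,-1,2); return cv2.remap(A.mean(2).astype(np.float32),pp[...,0],pp[...,1],cv2.INTER_LINEAR).mean(0)
E
python3 - <<'E'
from nut import *
A0=np.load('topA.npy'); A1=avg(); np.save('topB.npy',A1)
g0,g1=[rect(.120,A.mean(2)) for A in(A0,A1)]
lo,hi=110,150
f=lambda g:np.clip((g-lo)/(hi-lo)*255,0,255).astype(np.uint8)
D=np.clip(128+(g1-g0)*6,0,255).astype(np.uint8)
cv2.imwrite('pics/n5.png',np.hstack([f(g1),D]))
d=ring(A1)-ring(A0); print([(int(a),int(v)) for a,v in zip(np.arange(0,360,6),d) if abs(v)>4])
E
```

```text
[(6, 9), (12, 22), (18, 14), (24, 7), (36, -4), (42, 4), (54, -9), (72, -4), (78, -5), (90, 6), (108, -5), (114, -12), (138, 8), (144, 11), (150, 5), (168, -9), (174, -11), (180, -10), (186, -6), (198, 6), (240, 7), (258, 6), (264, 8), (270, 10), (276, 15), (282, 8), (288, -4), (294, -12), (300, -9), (312, -22), (318, -12), (324, -4), (330, 22), (336, 10), (342, -7)]
```

View pics/n5.png

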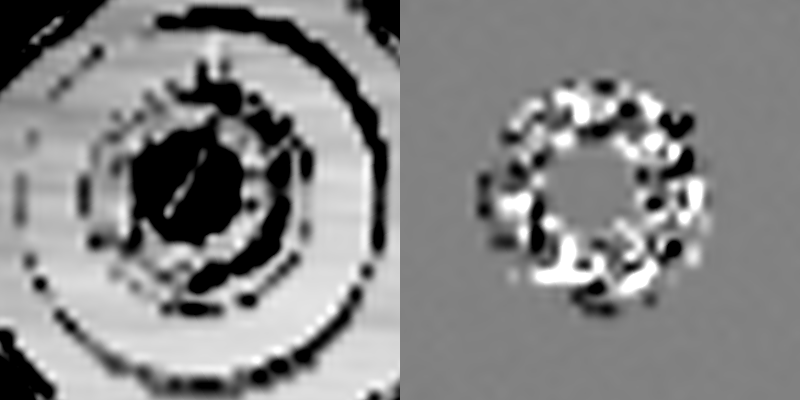

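Slot and hexagon edges dominate the difference. A total turn of exactly 60° cancels them, so I'll turn 30° more and compare.

Emit:
arm_command --deltas '[0,0,0,-0.96,0.21,0,1,0,0,0,-0.96,0.21,0,1,0,0,0,-0.96,0.21,0,1,0,0,0,-0.96,0.21,0,1,0,0,0,-0.96,0.21,0,1,0,0,0,-0.96,0.21,0,1,0,0,0,-0.96,0.21,0,1,0,0,0,-0.96,0.21,0,1,0,0,0,-0.96,0.21,0,1,0,0,0,-0.96,0.21,0,1,0,0,0,-0.96,0.21,0,1,0,0,0,-0.96,0.21,0,1,0,0,0,-0.96,0.21,0,1,0,0,0,-0.96,0.21,0,1,0,0,0,-0.96,0.21,0,1,0,0,0,-0.96,0.21,0,1,0,0,0,0,0,0,1,0,0,0,0,0,0,1]'

```text
t: 28.85
eef_pos: [0.5724, -0.0222, 0.2077]
ee_rot: [1.474, -2.774, -0.0]
contact_force: [0.0, 0.6, -0.0]
gripper_width: 0.085
gripper_force: 0.0
```

Run:
```python
from h import *
go([(.573,-.0217,.135,146)])
```

```text
t 28.85 p [ 0.572 -0.022  0.208] jaw 145.9841776598649 tilt 0.030293960446258615 w 0.08497633961941135 q [ 0.244  0.324 -0.175 -0.    -1.073 -0.838]
(0.573, -0.0217, 0.135, np.float64(146.0)) turn [ 0.004 -0.003 -0.003] shift before-turn axes [-0.032 -0.009  2.906] after-turn axes [-0.031 -0.008  2.906]
```

Emit:
arm_command --deltas '[0,0,0,-0.03,0,0.8,1,0,0,0,0,0,0.8,1,0,0,0,0,0,0.8,1,0,0,0,0,0,0.5,1,0,0,0,0,0,0,0.8,0,0,0,0,0,0,0.6,0,0,0,0,0,0,0.4,0,0,0,0,0,0,0,0,0,0,0,0,0,0,0,0,0,0,0,0,0]'

```text
t: 29.85
eef_pos: [0.5744, -0.0225, 0.1371]
ee_rot: [-1.472, 2.772, -0.004]
contact_force: [2.8, -3.7, 5.4]
gripper_width: 0.0443
gripper_force: 63.3
```

Emit:
arm_command --deltas '[0,0,0.5,0,0,0,0,0,0,0.5,0,0,0,0,0,0,0.5,0,0,0,0,0,0,0.5,0,0,0,0,0,0,0.5,0,0,0,0,0,0,0.5,0,0,0,0,0,0,0.5,0,0,0,0,0,0,0.5,0,0,0,0,0,0,0.5,0,0,0,0,0,0,0.5,0,0,0,0,0,0,0,0,0,0,0,0,0,0,0,0,0,0]'

```text
t: 31.05
eef_pos: [0.5741, -0.0222, 0.1371]
ee_rot: [-0.704, 3.058, -0.002]
contact_force: [1.1, -3.2, 6.9]
gripper_width: 0.045
gripper_force: 63.5
```

Emit:
arm_command --deltas '[0,0,0,0,0,0,0.7,0,0,0,0,0,0,1,0,0,0,0,0,0,1,0,0,0,0,0,0,1,0,0,0,0,0,-1,1,0,0,0,0,0,-1,1,0,0,0,0,0,-1,1,0,0,0,0,0,0,1]'

```text
t: 31.85
eef_pos: [0.575, -0.0218, 0.2142]
ee_rot: [-0.704, 3.054, -0.001]
contact_force: [-0.1, -0.1, 0.9]
gripper_width: 0.0855
gripper_force: 0.0
```

Run:
```python
from h import *
s,p,M=state(); j=np.degrees(np.arctan2(M[1,1],M[0,1]))
go([(.431,-.387,.212,j)])
```

```text
t 31.85 p [ 0.575 -0.022  0.214] jaw 115.96283504131925 tilt 0.43763835098934206 w 0.08548946930274468 q [ 0.244  0.319 -0.165  0.001 -1.079 -1.362]
(0.431, -0.387, 0.212, np.float64(116.0)) turn [-0.025  0.069  0.   ] shift before-turn axes [ 11.576 -10.613   0.031] after-turn axes [ 11.576 -10.613   0.087]
```

Emit:
arm_command --deltas '[0,0,0,0.77,-0.71,0,1,0,0,0,0.77,-0.71,0,1,0,0,0,0.77,-0.71,0,1,0,0,0,0.77,-0.71,0,1,0,0,0,0.77,-0.71,0,1,0,0,0,0.77,-0.71,0,1,0,0,0,0.77,-0.71,0,1,0,0,0,0.77,-0.71,0,1,0,0,0,0.77,-0.71,0,1,0,0,0,0.77,-0.71,0,1,0,0,0,0.77,-0.71,0,1,0,0,0,0.77,-0.71,0,1,0,0,0,0.77,-0.71,0,1,0,0,0,0.77,-0.71,0,1,0,0,0,0.77,-0.71,0,1,0,0,0,0,0,0,1,0,0,0,0,0,0,1]'

```text
t: 33.55
eef_pos: [0.4291, -0.3877, 0.2093]
ee_rot: [0.702, -3.061, -0.002]
contact_force: [-0.0, 0.6, -0.0]
gripper_width: 0.0854
gripper_force: 0.0
```

Run:
```python
from nut import *
A0=np.load('topA.npy'); A1=avg(); np.save('topC.npy',A1)
g0,g1=[rect(.120,A.mean(2)) for A in(A0,A1)]
lo,hi=110,150
f=lambda g:np.clip((g-lo)/(hi-lo)*255,0,255).astype(np.uint8)
D=np.clip(128+(g1-g0)*8,0,255).astype(np.uint8)
cv2.imwrite('pics/n6.png',np.hstack([f(g1),D]))
for a,b in((.0265,.0305),(.024,.027)):
  d=ring(A1,a,b)-ring(A0,a,b); print([(int(a),int(v)) for a,v in zip(np.arange(0,360,6),d) if abs(v)>3])
```

```text
[(0, 5), (12, -6), (18, -3), (24, -3), (36, 5), (42, 7), (48, 6), (54, -6), (60, -5), (84, -3), (90, 3), (108, 5), (114, 5), (126, -3), (186, -5), (204, -3), (234, 6), (240, 11), (348, 4), (354, 7)]
[(12, -11), (36, 4), (42, 5), (84, -6), (90, 5), (96, 3), (114, 3), (120, 7), (150, -5), (348, 3), (354, 8)]
```

View pics/n6.png

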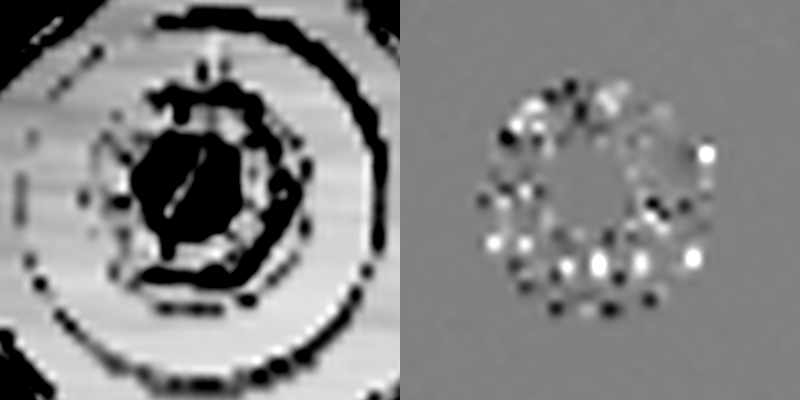

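The difference view shows a bright radial streak at (610,97), about −6°, and a dark one at (512,138), about 54°. So the nut's mark has now moved onto the hub mark. The first line-up lies about 27° further, with the slot at −31° and the jaw at 89°.

Emit:
arm_command --deltas '[0,0,0,-0.77,0.71,0,1,0,0,0,-0.77,0.71,0,1,0,0,0,-0.77,0.71,0,1,0,0,0,-0.77,0.71,0,1,0,0,0,-0.77,0.71,0,1,0,0,0,-0.77,0.71,0,1,0,0,0,-0.77,0.71,0,1,0,0,0,-0.77,0.71,0,1,0,0,0,-0.77,0.71,0,1,0,0,0,-0.77,0.71,0,1,0,0,0,-0.77,0.71,0,1,0,0,0,-0.77,0.71,0,1,0,0,0,-0.77,0.71,0,1,0,0,0,-0.77,0.71,0,1,0,0,0,-0.77,0.71,0,1,0,0,0,0,0,0,1,0,0,0,0,0,0,1]'

```text
t: 35.65
eef_pos: [0.5729, -0.0215, 0.2102]
ee_rot: [0.706, -3.061, -0.0]
contact_force: [0.6, 0.1, -0.1]
gripper_width: 0.0852
gripper_force: 0.0
```

Run:
```python
from h import *
go([(.573,-.0217,.1355,116)])
```

```text
t 35.65 p [ 0.573 -0.022  0.21 ] jaw 115.99189050084999 tilt 0.023649423878617067 w 0.08517633977249879 q [ 0.245  0.323 -0.17  -0.    -1.079 -1.362]
(0.573, -0.0217, 0.1355, np.float64(116.0)) turn [ 0.001 -0.004 -0.001] shift before-turn axes [-0.001 -0.009  2.988] after-turn axes [-0.    -0.009  2.988]
```

Emit:
arm_command --deltas '[0,0,0,0,0,0.8,1,0,0,0,0,0,0.8,1,0,0,0,0,0,0.8,1,0,0,0,0,0,0.58,1,0,0,0,0,0,0,0.8,0,0,0,0,0,0,0.6,0,0,0,0,0,0,0.4,0,0,0,0,0,0,0,0,0,0,0,0,0,0,0,0,0,0,0,0,0]'

```text
t: 36.65
eef_pos: [0.5737, -0.0225, 0.1374]
ee_rot: [-0.704, 3.06, -0.002]
contact_force: [-1.6, -3.1, 6.3]
gripper_width: 0.0449
gripper_force: 64.5
```

Emit:
arm_command --deltas '[0,0,0.5,0,0,0,0,0,0,0.5,0,0,0,0,0,0,0.5,0,0,0,0,0,0,0.5,0,0,0,0,0,0,0.5,0,0,0,0,0,0,0.5,0,0,0,0,0,0,0.5,0,0,0,0,0,0,0.5,0,0,0,0,0,0,0.4,0,0,0,0,0,0,0.05,0,0,0,0,0,0,0,0,0,0,0,0,0,0,0,0,0,0,0]'

```text
validation failed for argument at $.de...
```

Run:
```python
from h import *
go([(.573,-.0217,.1355,89)])
```

```text
t 36.65 p [ 0.574 -0.022  0.137] jaw 115.91699115676867 tilt 0.13027117139256186 w 0.04491262381365435 q [ 0.243  0.394 -0.264  0.001 -0.91  -1.363]
(0.573, -0.0217, 0.1355, np.float64(89.0)) turn [-0.009  0.02   4.486] shift before-turn axes [0.01  0.04  0.074] after-turn axes [0.027 0.031 0.075]
```

Emit:
arm_command --deltas '[0,0,0.5,0,0,0,0,0,0,0.5,0,0,0,0,0,0,0.5,0,0,0,0,0,0,0.5,0,0,0,0,0,0,0.5,0,0,0,0,0,0,0.5,0,0,0,0,0,0,0.5,0,0,0,0,0,0,0.5,0,0,0,0,0,0,0.47,0,0,0,0,0,0,0,0,0,0,0,0,0,0,0,0,0,0,0]'

```text
validation failed for argument at $.de...
```

Run:
```python
from h import *
go([(.573,-.0217,.1355,89)])
```

```text
t 36.65 p [ 0.574 -0.022  0.137] jaw 115.91699115676867 tilt 0.13027117139256186 w 0.04491262381365435 q [ 0.243  0.394 -0.264  0.001 -0.91  -1.363]
(0.573, -0.0217, 0.1355, np.float64(89.0)) turn [-0.009  0.02   4.486] shift before-turn axes [0.01  0.04  0.074] after-turn axes [0.027 0.031 0.075]
```

Emit:
arm_command --deltas '[0,0,0,0,0,0,0.7,0,0,0,0,0,0,1,0,0,0,0,0,0,1,0,0,0,0,0,0,1,0,0,0,0,0,-1,1,0,0,0,0,0,-1,1,0,0,0,0,0,-1,1,0,0,0,0,0,0,1]'

```text
t: 37.45
eef_pos: [0.5752, -0.0218, 0.2148]
ee_rot: [-0.704, 3.053, -0.002]
contact_force: [-0.0, 0.7, -0.4]
gripper_width: 0.0856
gripper_force: 0.0
```

Run:
```python
from h import *
s,p,M=state(); j=np.degrees(np.arctan2(M[1,1],M[0,1]))
go([(.431,-.387,.212,j)])
```

```text
t 37.45 p [ 0.575 -0.022  0.215] jaw 115.96683284640606 tilt 0.4649612575057974 w 0.08563330987382789 q [ 0.244  0.319 -0.164  0.001 -1.08  -1.362]
(0.431, -0.387, 0.212, np.float64(116.0)) turn [-0.027  0.072  0.   ] shift before-turn axes [ 11.584 -10.608   0.054] after-turn axes [ 11.583 -10.608   0.112]
```

Another miscount, so the gripper opened without turning. Regrip and redo carefully.

Emit:
arm_command --deltas '[0,0,0,0,0,0.8,1,0,0,0,0,0,0.8,1,0,0,0,0,0,0.8,1,0,0,0,0,0,0.7,1,0,0,0,0,0,0,0.8,0,0,0,0,0,0,0.6,0,0,0,0,0,0,0.4,0,0,0,0,0,0,0,0,0,0,0,0,0,0,0,0,0,0,0,0,0]'

```text
t: 38.45
eef_pos: [0.5738, -0.0224, 0.1346]
ee_rot: [-0.704, 3.059, -0.001]
contact_force: [1.3, -2.8, 4.1]
gripper_width: 0.045
gripper_force: 64.2
```

Emit:
arm_command --deltas '[0,0,0.5,0,0,0,0,0,0,0.5,0,0,0,0,0,0,0.5,0,0,0,0,0,0,0.5,0,0,0,0,0,0,0.5,0,0,0,0,0,0,0.5,0,0,0,0,0,0,0.5,0,0,0,0,0,0,0.5,0,0,0,0,0,0,0.48,0,0,0,0,0,0,0,0,0,0,0,0,0,0,0,0,0,0]'

```text
t: 39.55
eef_pos: [0.5737, -0.0219, 0.1346]
ee_rot: [0.026, 3.139, 0.0]
contact_force: [-0.4, -1.1, 6.1]
gripper_width: 0.0448
gripper_force: 64.7
```

Run:
```python
from h import *
go([(.573,-.0217,.1355,89)])
```

```text
t 39.55 p [ 0.574 -0.022  0.135] jaw 89.06685994451209 tilt 0.13569689684913971 w 0.044777438655690685 q [ 0.244  0.398 -0.267  0.    -0.904 -1.831]
(0.573, -0.0217, 0.1355, np.float64(89.0)) turn [0.003 0.022 0.011] shift before-turn axes [ 0.03   0.008 -0.037] after-turn axes [ 0.03   0.008 -0.036]
```

Emit:
arm_command --deltas '[0,0,0,0,0,0,0.7,0,0,0,0,0,0,1,0,0,0,0,0,0,1,0,0,0,0,0,0,1,0,0,0,0,0,-1,1,0,0,0,0,0,-1,1,0,0,0,0,0,-1,1,0,0,0,0,0,0,1]'

```text
t: 40.35
eef_pos: [0.5751, -0.0218, 0.2123]
ee_rot: [0.025, 3.134, 0.001]
contact_force: [0.7, -0.4, 0.9]
gripper_width: 0.0854
gripper_force: 0.0
```

Emit:
arm_command --deltas '[0,0,0,0.38,-0.97,0,1,0,0,0,0.38,-0.97,0,1,0,0,0,0.38,-0.97,0,1,0,0,0,0.38,-0.97,0,1,0,0,0,0.38,-0.97,0,1,0,0,0,0.38,-0.97,0,1,0,0,0,0.38,-0.97,0,1,0,0,0,0.38,-0.97,0,1,0,0,0,0.38,-0.97,0,1,0,0,0,0.38,-0.97,0,1,0,0,0,0.38,-0.97,0,1,0,0,0,0.38,-0.97,0,1,0,0,0,0.38,-0.97,0,1,0,0,0,0.38,-0.97,0,1,0,0,0,0.38,-0.97,0,1,0,0,0,0,0,0,1,0,0,0,0,0,0,1]'

```text
t: 42.05
eef_pos: [0.4238, -0.3834, 0.2074]
ee_rot: [-0.029, -3.14, -0.002]
contact_force: [-0.3, 1.2, -0.4]
gripper_width: 0.0852
gripper_force: 0.0
```

Run:
```python
from nut import *
F=[grab(n) for _ in range(8)]; A1=np.mean([f[0].astype(float) for f in F],0); Dm=np.median([f[1] for f in F],0); np.save('topD.npy',A1)
g=rect(.155,A1.mean(2)); a=np.clip((g-50)/(150-50)*255,0,255).astype(np.uint8)
P=cloud(n,Dm); Z=rect(.145,np.nan_to_num(P[...,2])); b=np.clip((Z-.105)/(.17-.105)*255,0,255).astype(np.uint8)
m=(Z>.134)&(Z<.18); mu=cv2.moments(m.astype(np.uint8)); cc=np.array([mu['m10'],mu['m01']])/mu['m00']
cs,_=cv2.findContours(m.astype(np.uint8),0,1); q=max(cs,key=cv2.contourArea)[:,0].astype(float); v=q-cc; th=np.arctan2(-v[:,0],-v[:,1]); rr=np.hypot(*v.T)
for k in(6,):
    F6=(rr*np.exp(6j*th)).mean(); print('corner phase',np.degrees(np.angle(F6))/6,abs(F6)/rr.mean())
for z in(.160,.164,.168):
    u=rect(z,A1.mean(2)); w=np.hypot(*(np.mgrid[0:N,0:N]-N/2)); k=w*s<.0105; yx=np.argwhere(k&(u>np.percentile(u[k],86))).astype(np.float32); l=cv2.fitLine(yx,cv2.DIST_HUBER,0,.01,.01).ravel(); print('line',np.degrees(np.arctan(l[1]/l[0])))
cv2.imwrite('pics/n7.png',np.hstack([a,b]))
```

```text
corner phase -2.712655235895239 0.07943512416213809
line -31.466406
line -31.197515
line -31.150217
```

View pics/n7.png

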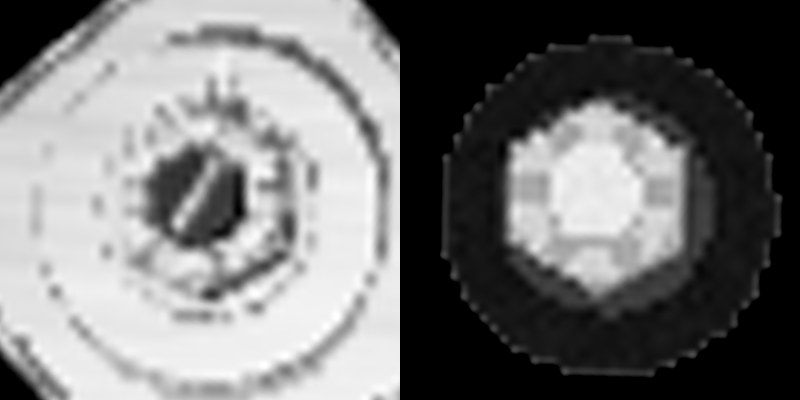

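The slots now sit at about −31/−33°, in line with the stud line at −31.2°, so the nut is done. Next the control box, which I measure from depth.

Run:
```python
from h import *
F=[grab('top') for _ in range(4)]; D=np.median([f[1] for f in F],0); P=cloud('top',D); A=F[0][0].astype(int)
roi=np.zeros(D.shape,bool); roi[190:275,95:175]=1
g=A.max(2)
m=roi&(P[...,2]>.12)&(P[...,2]<.145); print('post top px',m.sum(),P[m].mean(0),P[m].min(0),P[m].max(0))
m2=roi&(P[...,2]>.045)&(P[...,2]<.066); q=P[roi&(P[...,2]>.045)&(P[...,2]<.11)][:,:2].astype(np.float32)
rc=cv2.minAreaRect(q); print('box',rc, cv2.boxPoints(rc))
m3=roi&(P[...,2]>.084)&(P[...,2]<.105); rf=cv2.minAreaRect(P[m3][:,:2].astype(np.float32)); print('flap',rf,cv2.boxPoints(rf),np.median(P[m3][:,2]))
# box edge orientation by line fit of far/right edges
o=[]
for v in range(215,250): 
    us=np.where((P[v,95:175,2]>.04)&(P[v,95:175,2]<.066))[0]
    if len(us): o.append(P[v,95+us.max(),:2])
l=cv2.fitLine(np.array(o,np.float32),cv2.DIST_HUBER,0,.001,.01).ravel(); print('right edge dir',np.degrees(np.arctan2(l[1],l[0])),l)
# button circle plane guess
for px in((585,245),): 
    u=105+(px[0]-400)/400*65; v=195+px[1]/431*70; print('btn',u,v,plane('top',[[u,v]],.065))
u=105+(540-400)/400*65; v=195+305/431*70; print('post vis',plane('top',[[u,v]],.134))
```

```text
post top px 37 [0.423 0.288 0.131] [0.417 0.281 0.121] [0.429 0.298 0.136]
box ((0.4610275626182556, 0.29095908999443054), (0.1524137258529663, 0.16960111260414124), 89.92717742919922) [[0.376 0.215]
 [0.546 0.215]
 [0.546 0.367]
 [0.376 0.367]]
flap ((0.4553038477897644, 0.2898276448249817), (0.08971597254276276, 0.10133495926856995), 89.14849853515625) [[0.404 0.246]
 [0.505 0.244]
 [0.507 0.334]
 [0.405 0.335]] 0.09413783641419116
right edge dir -0.5323131 [ 1.    -0.009  0.458  0.216]
btn 135.0625 234.79118329466357 [[0.446 0.289 0.065]]
post vis [[0.422 0.284 0.134]]
```

Emit:
arm_command --deltas '[0,0,-1,0,0,-0.1,1,0,0,-1,0,0,-0.1,1,0,0,-1,0,0,-0.1,1,0,0,-1,0,0,-0.1,1,0,0,-1,0,0,-0.1,1,0,0,-1,0,0,-0.1,1,0,0,-1,0,0,-0.1,1,0,0,-1,0,0,-0.1,1,0,0,-1,0,0,-0.1,1,0,0,-1,0,0,-0.1,1,0,0,-1,0,0,-0.1,1,0,0,-1,0,0,-0.1,1,0,0,-1,0,0,-0.1,1,0,0,-1,0,0,-0.1,1,0,0,-1,0,0,-0.1,1]'

```text
t: 44.15
eef_pos: [0.4243, -0.3834, 0.2459]
ee_rot: [-2.207, 2.235, -0.0]
contact_force: [-0.3, -0.5, 0.2]
gripper_width: 0.0858
gripper_force: 0.0
```

Emit:
arm_command --deltas '[0,0,-1,0,0,0,0.6,0,0,-1,0,0,0,0.6,0,0,-1,0,0,0,0.6,0,0,-1,0,0,0,0.6,0,0,-1,0,0,0,0.6,0,0,-1,0,0,0,0.6,0,0,-1,0,0,0,0.6,0,0,-1,0,0,0,0.6,0,0,-1,0,0,0,0.6,0,0,-1,0,0,0,0.6,0,0,-1,0,0,0,0.6,0,0,-1,0,0,0,0.6,0,0,-1,0,0,0,0.6,0,0,-1,0,0,0,0.6,0,0,-1,0,0,0,0.6]'

```text
t: 45.65
eef_pos: [0.4244, -0.3834, 0.2458]
ee_rot: [-3.141, 0.02, -0.0]
contact_force: [-0.3, 0.1, -0.4]
gripper_width: 0.0513
gripper_force: 0.0
```

Run:
```python
from h import *
D=np.median([grab('top')[1] for _ in range(3)],0); P=cloud('top',D)
m=np.zeros(D.shape,bool); m[130:175,85:140]=1; m&=(P[...,2]>.12)&(P[...,2]<.2); print('bottle top',P[m].mean(0),P[m].max(0),m.sum())
go([(.4,.27,.24,90)])
```

```text
bottle top [0.694 0.345 0.145] [0.715 0.365 0.163] 192
t 45.8 p [ 0.424 -0.383  0.246] jaw -91.08690832905864 tilt 0.0029922109866608432 w 0.051323266336970194 q [-0.451  0.292 -0.12  -0.    -1.158  2.003]
(0.4, 0.27, 0.24, np.float64(-90.0)) turn [-0.     0.    -0.181] shift before-turn axes [ -1.47  -26.111   0.233] after-turn axes [ -0.975 -26.135   0.231]
```

Emit:
arm_command --deltas '[0,0,-0.18,0,0,0,0.6,0,0,0,-0.04,-0.97,0,0.6,0,0,0,-0.04,-0.97,0,0.6,0,0,0,-0.04,-0.97,0,0.6,0,0,0,-0.04,-0.97,0,0.6,0,0,0,-0.04,-0.97,0,0.6,0,0,0,-0.04,-0.97,0,0.6,0,0,0,-0.04,-0.97,0,0.6,0,0,0,-0.04,-0.97,0,0.6,0,0,0,-0.04,-0.97,0,0.6,0,0,0,-0.04,-0.97,0,0.6,0,0,0,-0.04,-0.97,0,0.6,0,0,0,-0.04,-0.97,0,0.6,0,0,0,-0.04,-0.97,0,0.6,0,0,0,-0.04,-0.97,0,0.6,0,0,0,-0.04,-0.97,0,0.6]'

```text
t: 47.4
eef_pos: [0.4085, -0.0187, 0.2461]
ee_rot: [-3.141, -0.002, -0.001]
contact_force: [-0.3, 0.0, -0.4]
gripper_width: 0.0514
gripper_force: 0.0
```

Emit:
arm_command --deltas '[0,0,0,-0.04,-0.97,0,0.6,0,0,0,-0.04,-0.97,0,0.6,0,0,0,-0.04,-0.97,0,0.6,0,0,0,-0.04,-0.97,0,0.6,0,0,0,-0.04,-0.97,0,0.6,0,0,0,-0.04,-0.97,0,0.6,0,0,0,-0.04,-0.97,0,0.6,0,0,0,-0.04,-0.97,0,0.6,0,0,0,-0.04,-0.97,0,0.6,0,0,0,-0.04,-0.97,0,0.6,0,0,0,-0.04,-0.97,0,0.6,0,0,0,-0.04,-0.97,0,0.6]'

```text
t: 48.6
eef_pos: [0.3959, 0.2723, 0.246]
ee_rot: [-3.141, -0.002, -0.0]
contact_force: [0.4, -0.2, 0.3]
gripper_width: 0.0515
gripper_force: 0.0
```

Emit:
arm_command --deltas '[0,1,0,0,0,0,0.6,0,1,0,0,0,0,0.6,0,1,0,0,0,0,0.6,0,1,0,0,0,0,0.6,0,1,0,0,0,0,0.6,0,0,0,0,0,0,0.6]'

```text
t: 49.2
eef_pos: [0.3944, 0.268, 0.2435]
ee_rot: [3.031, 0.009, 0.804]
contact_force: [1.2, -0.8, -0.8]
gripper_width: 0.0514
gripper_force: 0.0
```

Run:
```python
from h import *
s,p,M=state(); print(s['t'],p,M,s['qpos'])
z=M[:,2]; G=np.array([.423,.289,.121]); T=G+.008*z; print('to TCP',T,'units',M.T@(T-p)/.025)
```

```text
49.2 [0.394 0.268 0.244] [[ 0.868  0.004  0.496]
 [ 0.007 -1.    -0.004]
 [ 0.496  0.007 -0.868]] [ 1.123 -0.032 -0.86   0.804 -0.673 -0.172]
to TCP [0.427 0.289 0.114] units [-1.43  -0.869  5.14 ]
```

Emit:
arm_command --deltas '[0,0,0,-0.72,-0.44,0,0.6,0,0,0,-0.71,-0.43,0,0.6,0,0,0,0,0,0.9,0.6,0,0,0,0,0,0.9,0.6,0,0,0,0,0,0.9,0.6,0,0,0,0,0,0.9,0.6,0,0,0,0,0,0,0.6,0,0,0,0,0,0,0.6]'

```text
t: 50.0
eef_pos: [0.4117, 0.2923, 0.1508]
ee_rot: [3.036, -0.004, 0.807]
contact_force: [0.2, 0.2, 0.0]
gripper_width: 0.0515
gripper_force: 0.0
```

Run:
```python
from h import *
im,_=grab('side'); u,v=proj('side',[.43,.289,.13])[0].astype(int); print(u,v)
c=im[max(v-75,0):v+75,max(u-90,0):u+90]; cv2.imwrite('pics/g1.png',cv2.resize(c[...,::-1],None,fx=4,fy=4,interpolation=cv2.INTER_CUBIC))
s,p,M=state(); print(s['t'],p,M[:,2],s['qpos'],s['contact_force'])
z=M[:,2]; G=np.array([.423,.289,.121]); T=G+.008*z; print('to TCP',T,'units',M.T@(T-p)/.025)
```

```text
168 140
50.05 [0.411 0.293 0.151] [ 0.497  0.001 -0.868] [ 0.907  0.142 -1.005  1.374 -0.41  -0.625] [ 0.819 -0.226 -0.123]
to TCP [0.427 0.289 0.114] units [-0.192  0.165  1.607]
```

View pics/g1.png

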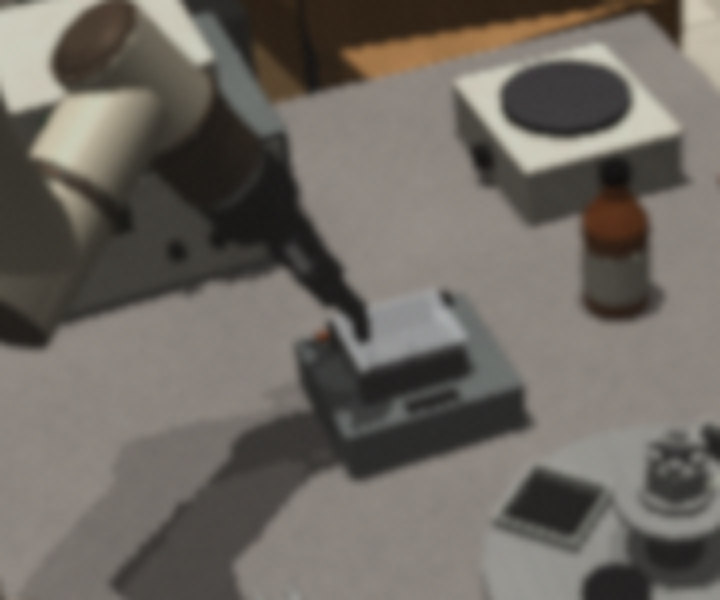

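The fingers hang just above the grip post, at about (360,320) in the crop. Joint 3 is near its limit, so I'll reduce the tilt to about 20° and recompute.

Emit:
arm_command --deltas '[0,-0.85,0,0,0,0,0.6,0,-0.85,0,0,0,0,0.6,0,0,0,0,0,0,0.6]'

```text
t: 50.35
eef_pos: [0.4175, 0.2942, 0.1561]
ee_rot: [3.068, -0.009, 0.669]
contact_force: [-0.6, 1.4, 0.4]
gripper_width: 0.0515
gripper_force: 0.0
```

Run:
```python
from h import *
s,p,M=state(); print(s['t'],p,M[:,2],s['qpos'],s['contact_force'])
z=M[:,2]; G=np.array([.423,.289,.121]); T=G+.008*z; print('to TCP',T,'units',M.T@(T-p)/.025)
```

```text
50.35 [0.417 0.294 0.156] [ 0.416 -0.003 -0.909] [ 1.009  0.155 -0.895  0.933 -0.456 -0.281] [-0.633  1.399  0.421]
to TCP [0.426 0.289 0.114] units [-0.382  0.206  1.689]
```

Emit:
arm_command --deltas '[0,-0.3,0,-0.06,0.04,0,0.6,0,-0.3,0,-0.06,0.04,0,0.6,0,-0.3,0,-0.06,0.04,0,0.6,0,0,0,0,0,0,0.6]'

```text
t: 50.75
eef_pos: [0.4134, 0.2899, 0.1536]
ee_rot: [3.092, -0.005, 0.525]
contact_force: [0.2, -0.2, 0.2]
gripper_width: 0.0514
gripper_force: 0.0
```

Run:
```python
from h import *
s,p,M=state(); print(s['t'],p,M[:,2],s['qpos'],s['contact_force'])
z=M[:,2]; G=np.array([.423,.289,.121]); T=G+.008*z; print('to TCP',T,'units',M.T@(T-p)/.025)
```

```text
50.75 [0.413 0.29  0.154] [ 0.33  -0.005 -0.944] [ 1.047  0.169 -0.794  0.616 -0.523 -0.005] [ 0.223 -0.196  0.187]
to TCP [0.426 0.289 0.113] units [-0.068  0.028  1.677]
```

Now descend and grip the post.

Emit:
arm_command --deltas '[0,0,0,-0.03,0.02,0.4,0.6,0,0,0,-0.03,0.01,0.4,0.6,0,0,0,0,0,0.4,0.6,0,0,0,0,0,0.3,0.6,0,0,0,0,0,0.1,0.4,0,0,0,0,0,0,0.2,0,0,0,0,0,0,0,0,0,0,0,0,0,0,0,0,0,0,0,0,0,0,0,0,0,0,0,0]'

```text
t: 51.75
eef_pos: [0.4249, 0.2909, 0.1151]
ee_rot: [-3.097, 0.001, -0.525]
contact_force: [-1.2, 5.2, -2.6]
gripper_width: 0.0172
gripper_force: 58.5
```

```bash
cat > arc.py <<'E'
from h import *
import sys
# rows for opening arc: args dtheta_total_deg, dtool_total_deg, nrows ; from present TCP about hinge
def plan(dth,dtl,n,H=np.array([.507,.09])):
    s,p,M=state(); M=M.copy(); z=M[:,2]; G=p-.008*z
    v=np.array([G[0]-H[0],G[2]-H[1]]); a0=np.arctan2(v[1],-v[0]); rad=np.hypot(*v)
    print('t',s['t'],'p',p,'th0',np.degrees(a0)-20.3,'rad',rad,'tool z',z,'F',s['contact_force'],'w',s['gripper_width'],'gf',s['gripper_force'],'q',s['qpos'])
    P=p.copy()
    for i in range(n):
        a=a0+np.radians(dth)*(i+1)/n; g=np.array([H[0]-rad*np.cos(a),G[1],H[1]+rad*np.sin(a)])
        M2=M@R.from_rotvec([0,-np.radians(dtl/n),0]).as_matrix(); P2=g+.008*M2[:,2]
        Mm=M@R.from_rotvec([0,-np.radians(dtl/n)/2,0]).as_matrix()
        d=Mm.T@(P2-P)/.025; print([0,round(-dtl/n/6,2),0]+[round(float(x),2) for x in d]); P=P2;M=M2
if len(sys.argv)>3: plan(float(sys.argv[1]),float(sys.argv[2]),int(sys.argv[3]))
E
python3 arc.py 50 35 14
```

```text
t 51.75 p [0.425 0.291 0.115] th0 0.7964012771544162 rad 0.09079394577143295 tool z [ 0.329  0.    -0.944] F [-1.169  5.178 -2.581] w 0.017156395120264893 gf 58.458736538887024 q [ 0.976  0.237 -0.864  0.803 -0.389 -0.144]
[0, -0.42, 0, 0.13, -0.0, -0.17]
[0, -0.42, 0, 0.14, -0.0, -0.17]
[0, -0.42, 0, 0.14, -0.0, -0.17]
[0, -0.42, 0, 0.14, -0.0, -0.16]
[0, -0.42, 0, 0.15, -0.0, -0.16]
[0, -0.42, 0, 0.15, -0.0, -0.16]
[0, -0.42, 0, 0.15, -0.0, -0.15]
[0, -0.42, 0, 0.16, -0.0, -0.15]
[0, -0.42, 0, 0.16, -0.0, -0.15]
[0, -0.42, 0, 0.16, -0.0, -0.14]
[0, -0.42, 0, 0.16, -0.0, -0.14]
[0, -0.42, 0, 0.17, -0.0, -0.14]
[0, -0.42, 0, 0.17, -0.0, -0.13]
[0, -0.42, 0, 0.17, -0.0, -0.13]
```

Emit:
arm_command --deltas '[0,-0.42,0,0.13,0,-0.17,0,0,-0.42,0,0.14,0,-0.17,0,0,-0.42,0,0.14,0,-0.17,0,0,-0.42,0,0.14,0,-0.16,0,0,-0.42,0,0.15,0,-0.16,0,0,-0.42,0,0.15,0,-0.16,0]'

```text
t: 52.35
eef_pos: [0.4401, 0.2906, 0.1427]
ee_rot: [3.139, -0.007, 0.11]
contact_force: [3.9, 9.1, -12.5]
gripper_width: 0.017
gripper_force: 61.4
```

```bash
python3 arc.py 40 28 12
```

```text
t 52.35 p [0.44  0.291 0.143] th0 21.679041577157857 rad 0.09068132021738892 tool z [ 0.07  -0.    -0.998] F [  3.869   9.125 -12.505] w 0.016953547870861816 gf 61.40696704387665 q [ 0.922  0.293 -0.439  0.079 -0.798  0.59 ]
[0, -0.39, 0, 0.14, -0.0, -0.15]
[0, -0.39, 0, 0.14, -0.0, -0.14]
[0, -0.39, 0, 0.15, -0.0, -0.14]
[0, -0.39, 0, 0.15, -0.0, -0.14]
[0, -0.39, 0, 0.15, -0.0, -0.13]
[0, -0.39, 0, 0.15, -0.0, -0.13]
[0, -0.39, 0, 0.15, -0.0, -0.13]
[0, -0.39, 0, 0.16, -0.0, -0.13]
[0, -0.39, 0, 0.16, -0.0, -0.12]
[0, -0.39, 0, 0.16, -0.0, -0.12]
[0, -0.39, 0, 0.16, -0.0, -0.12]
[0, -0.39, 0, 0.16, -0.0, -0.11]
```

Emit:
arm_command --deltas '[0,-0.39,0,0.14,0,-0.15,0,0,-0.39,0,0.14,0,-0.14,0,0,-0.39,0,0.15,0,-0.14,0,0,-0.39,0,0.15,0,-0.14,0,0,-0.39,0,0.15,0,-0.13,0,0,-0.39,0,0.15,0,-0.13,0,0,-0.39,0,0.15,0,-0.13,0,0,-0.39,0,0.16,0,-0.13,0,0,-0.39,0,0.16,0,-0.12,0,0,-0.39,0,0.16,0,-0.12,0,0,-0.39,0,0.16,0,-0.12,0,0,-0.39,0,0.16,0,-0.11,0]'

```text
t: 53.55
eef_pos: [0.4874, 0.2899, 0.1721]
ee_rot: [3.068, -0.011, -0.666]
contact_force: [-6.2, 8.6, -5.1]
gripper_width: 0.0168
gripper_force: 60.6
```

```bash
python3 arc.py 38 20 11
```

```text
t 53.55 p [0.487 0.29  0.172] th0 59.386496102913725 rad 0.09081328288962669 tool z [-0.414 -0.    -0.91 ] F [-6.214  8.638 -5.116] w 0.016814334250327648 gf 60.604737997055054 q [ 0.678  0.535  0.105 -0.263 -1.485  0.954]
[0, -0.3, 0, 0.17, -0.0, -0.12]
[0, -0.3, 0, 0.17, -0.0, -0.12]
[0, -0.3, 0, 0.18, -0.0, -0.11]
[0, -0.3, 0, 0.18, -0.0, -0.11]
[0, -0.3, 0, 0.18, -0.0, -0.1]
[0, -0.3, 0, 0.19, -0.0, -0.1]
[0, -0.3, 0, 0.19, -0.0, -0.09]
[0, -0.3, 0, 0.19, -0.0, -0.08]
[0, -0.3, 0, 0.19, -0.0, -0.08]
[0, -0.3, 0, 0.2, -0.0, -0.07]
[0, -0.3, 0, 0.2, -0.0, -0.07]
```

Emit:
arm_command --deltas '[0,-0.3,0,0.17,0,-0.12,0,0,-0.3,0,0.17,0,-0.12,0,0,-0.3,0,0.18,0,-0.11,0,0,-0.3,0,0.18,0,-0.11,0,0,-0.3,0,0.18,0,-0.1,0,0,-0.3,0,0.19,0,-0.1,0,0,-0.3,0,0.19,0,-0.09,0,0,-0.3,0,0.19,0,-0.08,0,0,-0.3,0,0.19,0,-0.08,0,0,-0.3,0,0.2,0,-0.07,0,0,-0.3,0,0.2,0,-0.07,0]'

```text
t: 54.65
eef_pos: [0.5431, 0.2893, 0.1657]
ee_rot: [2.905, -0.01, -1.186]
contact_force: [-9.3, 6.0, -6.3]
gripper_width: 0.017
gripper_force: 58.7
```

```bash
python3 arc.py 8 0 3
```

```text
t 54.65 p [0.543 0.289 0.166] th0 96.83319943149415 rad 0.09153471867663596 tool z [-0.7   -0.001 -0.714] F [-9.253  6.013 -6.272] w 0.016963332743857897 gf 58.74407172203064 q [ 0.556  0.79   0.483 -0.405 -1.929  0.996]
[0, -0.0, 0, 0.16, -0.0, -0.05]
[0, -0.0, 0, 0.17, -0.0, -0.04]
[0, -0.0, 0, 0.17, -0.0, -0.03]
```

Emit:
arm_command --deltas '[0,0,0,0.16,0,-0.05,0,0,0,0,0.17,0,-0.04,0,0,0,0,0.17,0,-0.03,0,0,0,0,0,0,0,0,0,0,0,0,0,0,0.15,0,0,0,0,0,0,0.3,0,0,0,0,0,0,0.5,0,0,0,0,0,0,0.6,0,0,0,0,0,-0.6,0.6,0,0,0,0,0,-0.9,0.6,0,0,0,0,0,-0.9,0.6,0,0,0,0,0,0,0.6]'

```text
t: 55.85
eef_pos: [0.6015, 0.2861, 0.2067]
ee_rot: [2.916, -0.013, -1.164]
contact_force: [0.5, -0.1, 0.5]
gripper_width: 0.0512
gripper_force: 0.0
```

Run:
```python
from h import *
D=np.median([grab('top')[1] for _ in range(3)],0); P=cloud('top',D)
s,p,M=state(); print(s['t'],p,M[:,2],s['qpos'])
im,_=grab('side','s8.png'); u,v=proj('side',[.5,.289,.13])[0].astype(int)
c=im[max(v-75,0):v+75,max(u-100,0):u+100]; cv2.imwrite('pics/g2.png',cv2.resize(c[...,::-1],None,fx=4,fy=4,interpolation=cv2.INTER_CUBIC))
```

```text
56.0 [0.599 0.287 0.204] [-0.694 -0.001 -0.72 ] [ 0.519  0.854  0.714 -0.407 -2.091  0.961]
```

View pics/g2.png

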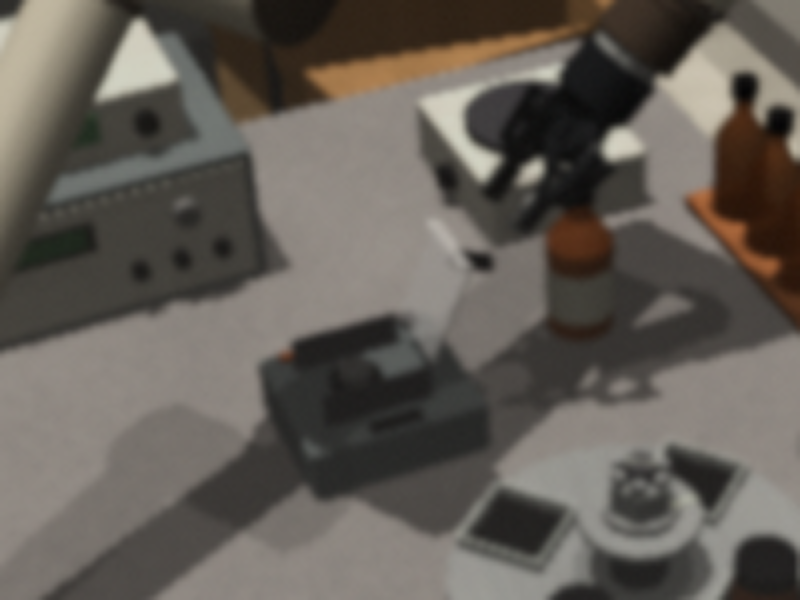

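The guard stays up, leaning back with the post at (480,258), the button is exposed at about (355,375), and the bottle is untouched. I'll raise the tool, straighten it and close the fingers.

Emit:
arm_command --deltas '[0,0,0,-0.7,0,-0.72,0.6,0,0,0,-0.7,0,-0.72,0.4,0,0,0,-0.7,0,-0.72,0.2,0,0,0,-0.7,0,-0.72,0,0,1,0,0,0,0,0,0,1,0,0,0,0,0,0,1,0,0,0,0,0,0,1,0,0,0,0,0,0,1,0,0,0,0,0,0,1,0,0,0,0,0,0,1,0,0,0,0,0,0,0.3,0,0,0,0,0,0,0,0,0,0,0,0]'

```text
t: 57.35
eef_pos: [0.5965, 0.2872, 0.3052]
ee_rot: [3.134, -0.005, -0.003]
contact_force: [-0.2, -0.4, 0.6]
gripper_width: -0.0003
gripper_force: 0.0
```

Run:
```python
from h import *
F=[grab('top') for _ in range(4)]; D=np.median([f[1] for f in F],0); P=cloud('top',D); A=F[0][0]
s,p,M=state(); print(s['t'],p,M[:,2],s['qpos'])
m=(abs(P[...,0]-.455)<.05)&(abs(P[...,1]-.29)<.037)&(P[...,2]>.058)&(P[...,2]<.084)
print('btn?',m.sum(),P[m].mean(0),np.median(P[m],0),np.percentile(P[m][:,2],[5,50,95]))
k,l,st,c=cv2.connectedComponentsWithStats(m.astype(np.uint8))
for i in range(1,k):
    if st[i,4]>15: q=P[l==i]; print(st[i],(q.min(0)+q.max(0))/2,q.mean(0))
go([(.446,.289,.31,90),(.446,.289,.12,90)])
c=A[190:265,95:175]; cv2.imwrite('pics/b1.png',cv2.resize(c[...,::-1],None,fx=7,fy=7,interpolation=cv2.INTER_CUBIC))
```

```text
57.55 [0.599 0.287 0.304] [-0.003 -0.007 -1.   ] [ 0.692  0.425  0.223  0.004 -1.375  0.872]
btn? 213 [0.448 0.287 0.071] [0.448 0.287 0.068] [0.061 0.068 0.078]
[127 226  17  18 209] [0.447 0.289 0.069] [0.447 0.287 0.071]
t 57.55 p [0.599 0.287 0.304] jaw -90.32106894521797 tilt 0.4302161951148601 w -0.00013400519796294302 q [ 0.692  0.425  0.223  0.004 -1.375  0.872]
(0.446, 0.289, 0.31, np.float64(-90.0)) turn [ 0.068  0.024 -0.054] shift before-turn axes [-6.114 -0.029 -0.214] after-turn axes [-6.113 -0.065 -0.229]
(0.446, 0.289, 0.12, np.float64(-90.0)) turn [0. 0. 0.] shift before-turn axes [0.  0.  7.6] after-turn axes [0.  0.  7.6]
```

View pics/b1.png

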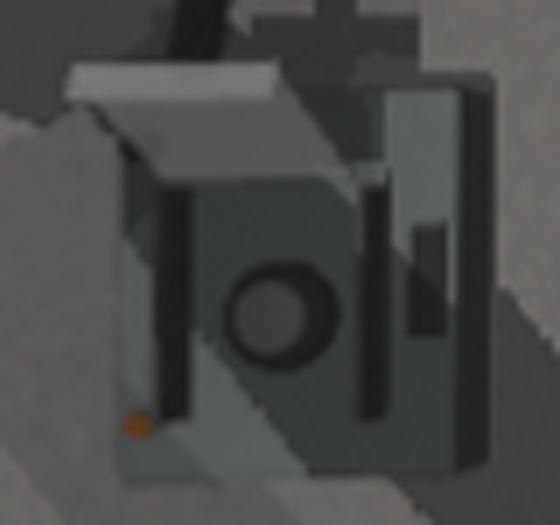

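The button's top is at about (272,317) in the crop, i.e. near (0.445, 0.288) with top z ≈ 0.078. Move above it and descend.

Emit:
arm_command --deltas '[0.07,0,0,-0.88,-0.01,0,0,0,0,0,-0.88,-0.01,0,0,0,0,0,-0.88,0,0,0,0,0,0,-0.88,0,0,0,0,0,0,-0.88,0,0,0,0,0,0,-0.88,0,0,0,0,0,0,-0.88,0,0,0,0,0,0,0,0,0,0,0,0,0,0,0,0.9,0,0,0,0,0,0,0.9,0,0,0,0,0,0,0.9,0,0,0,0,0,0,0.9,0,0,0,0,0,0,0.9,0,0,0,0,0,0,0.9,0,0,0,0,0,0,0.9,0,0,0,0,0,0,0.9,0,0,0,0,0,0,0.7,0,0,0,0,0,0,0,0]'

```text
t: 59.35
eef_pos: [0.444, 0.2876, 0.1046]
ee_rot: [3.138, -0.011, -0.009]
contact_force: [-0.4, 0.4, 0.2]
gripper_width: -0.0001
gripper_force: 0.0
```

Run:
```python
from h import *
go([(.445,.288,.092,90)]); print(r.sense()['contact_force'])
```

```text
t 59.35 p [0.444 0.288 0.105] jaw -90.38508538875284 tilt 0.4026228148997126 w -9.396595493123634e-05 q [ 0.88   0.372 -0.403 -0.003 -0.802  0.685]
(0.445, 0.288, 0.092, np.float64(-90.0)) turn [ 0.039  0.055 -0.064] shift before-turn axes [ 0.041 -0.019  0.504] after-turn axes [ 0.038 -0.017  0.504]
[-0.394  0.388  0.156]
```

Emit:
arm_command --deltas '[0,0,0,0,0,0.3,0,0,0,0,0,0,0.3,0,0,0,0,0,0,0.1,0,0,0,0,0,0,0,0]'

```text
t: 59.75
eef_pos: [0.4444, 0.2888, 0.0901]
ee_rot: [-3.141, 0.008, 0.002]
contact_force: [0.3, -0.5, 0.5]
gripper_width: 0.0002
gripper_force: 0.0
```

Emit:
arm_command --deltas '[0,0,0,0,0,0.1,0,0,0,0,0,0,0.05,0,0,0,0,0,0,0,0]'

```text
t: 60.05
eef_pos: [0.4447, 0.2892, 0.0869]
ee_rot: [-3.14, 0.008, 0.0]
contact_force: [1.2, -0.7, 2.0]
gripper_width: 0.0003
gripper_force: 1.0
```

Emit:
arm_command --deltas '[0,0,0,0,0,0.08,0,0,0,0,0,0,0.08,0,0,0,0,0,0,0,0]'

```text
t: 60.35
eef_pos: [0.4447, 0.2892, 0.0827]
ee_rot: [-3.14, 0.008, 0.0]
contact_force: [-0.3, 0.2, 4.0]
gripper_width: 0.0001
gripper_force: 2.2
```

Emit:
arm_command --deltas '[0,0,0,0,0,0.06,0,0,0,0,0,0,0.04,0,0,0,0,0,0,0,0]'

```text
t: 60.65
eef_pos: [0.4448, 0.2893, 0.0819]
ee_rot: [-3.14, 0.007, -0.0]
contact_force: [-3.4, -0.9, 14.6]
gripper_width: -0.0
gripper_force: 7.5
```

The button bottomed out at 14.6 N. Lift, go over the guard to its far side, and come down behind it.

Emit:
arm_command --deltas '[0,0,0,0,0,-0.3,0,0,0,0,0,0,-0.7,0,0,0,0,0,0,-1,0,0,0,0,0,0,-1,0,0,0,0,0,0,-1,0,0,0,0,0,0,-1,0,0,0,0,0,0,-1,0,0,0,0,0,0,-1,0,0,0,0,0,0,-1,0,0,0,0,0,0,-1,0,0,0,0,0.95,0,0,0,0,0,0,0.95,0,0,0,0,0,0,0.95,0,0,0,0,0,0,0.95,0,0,0,0,0,0,0.95,0,0,0,0,0,0,0.95,0,0,0,0,0,0,0.95,0,0,0,0,0,0,0.7,0,0,0,0,0,0,0,0,0,0]'

```text
t: 62.55
eef_pos: [0.6294, 0.2872, 0.3017]
ee_rot: [3.14, -0.011, -0.008]
contact_force: [-0.2, -0.3, -0.5]
gripper_width: 0.0
gripper_force: 0.0
```

Run:
```python
from h import *
F=[grab('top') for _ in range(3)]; D=np.median([f[1] for f in F],0); P=cloud('top',D)
s,p,M=state()
S=[grab('side') for _ in range(3)]; Ps=cloud('side',np.median([f[1] for f in S],0))
for nm,Q in(('top',P),('side',Ps)):
    m=(abs(Q[...,1]-.29)<.05)&(Q[...,0]>.5)&(Q[...,0]<.62)&(Q[...,2]>.1)&(Q[...,2]<.22)
    q=Q[m]; print(nm,len(q), q.min(0) if len(q) else '',q.max(0) if len(q) else ''); 
go([(.625,.289,.31,90),(.625,.289,.152,90)])
```

```text
top 536 [0.51  0.249 0.1  ] [0.581 0.331 0.186]
side 343 [0.513 0.243 0.1  ] [0.585 0.33  0.185]
t 62.85 p [0.628 0.288 0.305] jaw -90.26469810994449 tilt 0.08860173274924076 w 0.0003462303204283988 q [ 0.663  0.471  0.299 -0.001 -1.4    0.903]
(0.625, 0.289, 0.31, np.float64(-90.0)) turn [-0.008  0.012 -0.044] shift before-turn axes [-0.103 -0.045 -0.199] after-turn axes [-0.103 -0.045 -0.199]
(0.625, 0.289, 0.152, np.float64(-90.0)) turn [0. 0. 0.] shift before-turn axes [0.   0.   6.32] after-turn axes [0.   0.   6.32]
```

Emit:
arm_command --deltas '[0,0,0,0,0,0.9,0,0,0,0,0,0,0.9,0,0,0,0,0,0,0.9,0,0,0,0,0,0,0.9,0,0,0,0,0,0,0.9,0,0,0,0,0,0,0.9,0,0,0,0,0,0,0.7,0,0,0,0,0,0,0,0,0,0,0,-0.4,0,0,0,0,0,0,-0.4,0,0,0,0,0,0,-0.3,0,0,0,0,0,0,-0.3,0,0,0,0,0,0,-0.3,0,0,0,0,0,0,-0.3,0,0,0]'

```text
t: 64.25
eef_pos: [0.5777, 0.2883, 0.1529]
ee_rot: [-3.14, 0.008, 0.0]
contact_force: [-0.0, 0.0, 0.9]
gripper_width: -0.0004
gripper_force: 0.4
```

Emit:
arm_command --deltas '[0,0,0,-0.3,0,0,0,0,0,0,-0.3,0,0,0,0,0,0,-0.3,0,0,0,0,0,0,-0.3,0,0,0,0,0,0,-0.3,0,0,0,0,0,0,0,0,0,0]'

```text
t: 64.85
eef_pos: [0.5391, 0.288, 0.152]
ee_rot: [-3.141, 0.008, 0.005]
contact_force: [0.6, -0.3, 0.2]
gripper_width: -0.0002
gripper_force: 0.0
```

Run:
```python
from h import *
go([])
for nm in('top','side'):
    Q=cloud(nm,grab(nm)[1]); m=(abs(Q[...,1]-.29)<.05)&(Q[...,0]>.40)&(Q[...,0]<.6)&(Q[...,2]>.1)&(Q[...,2]<.2)
    q=Q[m]; print(nm,len(q),np.percentile(q,[2,50,98],axis=0))
```

```text
t 64.85 p [0.539 0.288 0.152] jaw -90.29976284195693 tilt 0.1781434491359323 w -0.00015604922404441595 q [ 0.754  0.438 -0.148 -0.003 -0.987  0.813]
top 506 [[0.467 0.25  0.106]
 [0.488 0.284 0.18 ]
 [0.526 0.329 0.19 ]]
side 255 [[0.469 0.246 0.11 ]
 [0.504 0.279 0.178]
 [0.547 0.324 0.198]]
```

Emit:
arm_command --deltas '[0,0,0,-0.3,0,0,0,0,0,0,-0.3,0,0,0,0,0,0,0,0,0,0,0,0,0,0,0,0,0,0,0,0,0,0,0,0]'

```text
t: 65.45
eef_pos: [0.5258, 0.2885, 0.1523]
ee_rot: [-3.141, 0.008, 0.002]
contact_force: [-0.3, 0.2, -0.3]
gripper_width: -0.0001
gripper_force: 0.0
```

Run:
```python
from h import *
go([])
for nm in('top','side'):
    Q=cloud(nm,grab(nm)[1]); m=(abs(Q[...,1]-.29)<.05)&(Q[...,0]>.40)&(Q[...,0]<.6)&(Q[...,2]>.08)&(Q[...,2]<.2)
    q=Q[m]; print(nm,len(q),np.percentile(q,[2,50,98],axis=0))
```

```text
t 65.45 p [0.526 0.288 0.152] jaw -90.29708192122283 tilt 0.07382522110678424 w -0.00013090079884508964 q [ 0.771  0.419 -0.179 -0.002 -0.973  0.796]
top 907 [[0.417 0.246 0.085]
 [0.467 0.284 0.137]
 [0.509 0.331 0.184]]
side 496 [[0.415 0.242 0.081]
 [0.468 0.28  0.144]
 [0.534 0.331 0.196]]
```

Emit:
arm_command --deltas '[0,0,0,0,0,0,0,0,0,0,0,0,0,0,0,0,0,0,0,0,0,0,0,0,0,0,0,0,0,0,0,0,0,0,0,0,0,0,0,0,-0.5,0,0,0,0,0,0,-1,0,0,0,0,0,0,-1,0,0,0,0,0,0,-1,0,0,0,0,0,0,-1,0,0,0,0,0,0,-1,0,0,0,0,0,0,-0.5,0,0,0,0,0,0,0,0]'

```text
t: 66.85
eef_pos: [0.5265, 0.2887, 0.3049]
ee_rot: [-3.138, 0.008, -0.004]
contact_force: [0.3, 0.8, 0.8]
gripper_width: -0.0005
gripper_force: 0.0
```

Run:
```python
from h import *
go([])
for nm in('top','side'):
    im,d=grab(nm,nm+'9.png');Q=cloud(nm,d); m=(abs(Q[...,1]-.29)<.05)&(Q[...,0]>.38)&(Q[...,0]<.6)&(Q[...,2]>.08)&(Q[...,2]<.2)
    q=Q[m]; print(nm,len(q),np.percentile(q,[2,50,98],axis=0))
a=cv2.imread('pics/top9.png');b=cv2.imread('pics/side9.png')
cv2.imwrite('pics/fin.png',cv2.resize(np.hstack([a[90:300,60:420],b[90:300,100:460]]),(800,int(210*800/720))))
```

```text
t 66.85 p [0.527 0.289 0.305] jaw -90.29753728203181 tilt 0.2709813726298212 w -0.0005334987901001098 q [ 0.77   0.305  0.047 -0.001 -1.308  0.795]
top 1016 [[0.409 0.246 0.085]
 [0.456 0.286 0.094]
 [0.505 0.333 0.133]]
side 501 [[0.41  0.241 0.082]
 [0.456 0.28  0.092]
 [0.507 0.328 0.129]]
```

View pics/fin.png

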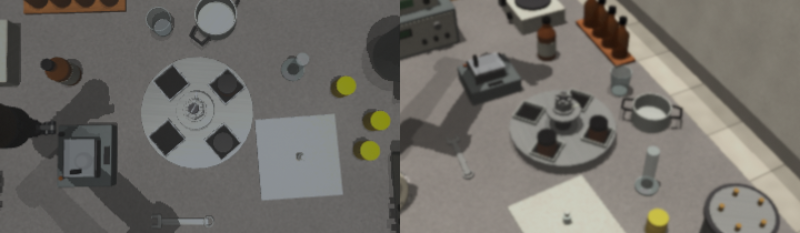

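The guard is shut at (80,157), both jars stand in their pockets at (227,85) and (223,142), the mat holds only the vial, and the arm is clear. Handing in.

```bash
python3 -c "
from plant import r
print(r.job_done())"
```

```text
the job is handed in; nothing more can be done
None
```

The job is handed in at about 67 s: both jars found on the mat stand in carousel pockets, the nut is at the first slot line-up past its mark, the start button was pressed fully down, and the guard is closed again. The hand-in gave no verdict, so this rests on my own camera and force readings.

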